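Swap the reagent cartridges in a slide stainer

ROBOT

A 6-joint arm with a two-finger parallel gripper is mounted at the origin on the work surface. World frame = base frame: x ahead of the robot, y to its left, z up, the work surface at z = 0. Lengths are in mm, angles in rad, forces in N, time in s.
With the tool pointing down it reaches from about 350 to 975 mm from the base axis. Payload 7.1 kg.
Tool frame: the origin (TCP) lies on the mounting face of the last link; the fingertips stand 182 mm ahead of it and the grasp point (between the pads) lies 163 mm ahead of it; z points along the fingers, y is the line along which they close (so a half turn about z gives the same grasp; the last joint's range is limited). The gripper opens to 88 mm and grips with 3 to 60 N. Pads are 20 mm wide; open, the fingers measure 115 mm over their backs; the gripper's body (75 mm by 178 mm) begins 61 mm behind the grasp point.
Start: joints at [-1.264, 0.423, 1.63, -0, 1.089, -0.019], TCP at [200.059, -592.1, 404.675] pointing down, gripper open.
Joint ranges: [-3, 3], [-0.9, 2.11], [0.09, 2.58], [-1.31, 4.45], [0.11, 2.69], [-2.54, 2.54]. Speed limits (rad/s): [2.39, 2.39, 3.01, 3.14, 3.14, 3.14].

INTERFACE

Orientations are given as a 3x3 rotation matrix whose columns are the frame's x, y, z axes.
In Python, from plant import env, eyes gives the robot as it stands.
- The arm moves only by the tool play_rows, never from a script. Its argument "targets" is a list of rows, each an object with "gripper": the opening, from -1 (shut) to 1 (fully open); "translation": the shift along the tool's x, y, z in mm, a list of three; "angular": the turn, a rotation vector about the tool's x, y, z in rad, a list of three. A call has 1 to 20 rows; each row shifts and turns the commanded pose from where the row before left it, along the tool's axes as they then stand; what a row does not reach is not made up. A row lasts 1/8 s, in which the tool goes at most 62.5 mm and 10.7 degrees, less where a joint would pass 70% of its speed; a pose out of reach is approached as far as the arm can. A call is refused whole if a number of a shift passes 62.5 or a number of a turn 0.188, either way. A call with a gripper value outside its range is refused whole. The fingers move at their own pace and stop on an object; "force" is the grip in N (left out, the last holds). Time passes only in rows, so rows that do not move let the fingers close. It gives the time, the measured TCP pose, the force, the opening and the grip force at its end, in the units of the state.
- env.state(): the state, without advancing time (a new reading comes with each control period).
- eyes.grab_frame(name): name is "scene" or "side" or "wrist"; returns a dict with "pixels" (400x640x3 uint8, red, green, blue), "mtx" (3x3 intrinsics, pixels), "origin" and "orientation" of the camera in the world; the wrist camera has in their place "hand_eye" (4x4, takes a point from camera to tool coordinates, whose origin is the TCP and whose axes are the flange's). Camera axes: x right, y down, z forward; pixel columns grow to the right and rows downward; lengths in mm; the calibration is good to about 2 mm. A picture is of the moment at which its call begins: read the wrist's pose just before it. There is no depth.
- env.sign_off(): hands the job in; it is judged then, once.
The state is a dict: "t": time; "joint_positions": joint angles; "qvel": joint speeds; "joint_torque": joint torques, N m; "eef_pos": TCP position; "ee_rot": TCP orientation; "force": force on the tool from outside, world axes, zero at the start; "ft_torque": the same for the moment, N m; "gripper_width": finger opening in mm; "grasp_force": force on a finger pad.
Only numpy, scipy, OpenCV 4.12 (cv2) and the standard library are available. Lean on these libraries where they do the work, as an engineer would, in place of code of your own. Each camera call takes 0.05 s, during which the arm holds its last target. There are 200 camera calls.

TASK

Gently draw the stainer's carriage fully out, take every spent cartridge (those standing in the carriage) out and stand it upright in the steel return tray, and stand every fresh cartridge from the bench fully down in a carriage slot of its own. Then slide the loaded carriage gently all the way home under the head. The cartridges are thin-walled: grip them lightly (20 to 40 N is plenty), and leave the bottle, the jar and the slide box where they are.

Things in the scene. Friction and masses are not known exactly. Their poses are not given: they have to be found in the camera images.
- fresh1: fresh white plastic reagent cartridge, an upright flat box 50 (its x) x 26 (its y) x 60 mm high (its z), with a grey round cap (18 mm across, 9 mm high, 10 mm off centre along its +x) on top; origin at the centre of its underside. About 110 g, weighted low. Stands on the bench in front of the machine at the start; may be absent (2 to 4 are present). All four look alike.
- fresh2: fresh white plastic reagent cartridge, an upright flat box 50 (its x) x 26 (its y) x 60 mm high (its z), with a grey round cap (18 mm across, 9 mm high, 10 mm off centre along its +x) on top; origin at the centre of its underside. About 110 g, weighted low. Stands on the bench in front of the machine at the start; may be absent (2 to 4 are present). All four look alike.
- fresh3: fresh white plastic reagent cartridge, an upright flat box 50 (its x) x 26 (its y) x 60 mm high (its z), with a grey round cap (18 mm across, 9 mm high, 10 mm off centre along its +x) on top; origin at the centre of its underside. About 110 g, weighted low. Stands on the bench in front of the machine at the start; may be absent (2 to 4 are present). All four look alike.
- fresh4: fresh white plastic reagent cartridge, an upright flat box 50 (its x) x 26 (its y) x 60 mm high (its z), with a grey round cap (18 mm across, 9 mm high, 10 mm off centre along its +x) on top; origin at the centre of its underside. About 110 g, weighted low. Stands on the bench in front of the machine at the start; may be absent (2 to 4 are present). All four look alike.
- spent1: spent white plastic reagent cartridge, an upright flat box 50 (its x) x 26 (its y) x 60 mm high (its z), with a grey round cap (18 mm across, 9 mm high, 10 mm off centre along its +x) on top; origin at the centre of its underside. About 50 g. Looks just like a fresh one, but is standing in a slot of the carriage at the start; may be absent (2 or 3 are present).
- spent2: spent white plastic reagent cartridge, an upright flat box 50 (its x) x 26 (its y) x 60 mm high (its z), with a grey round cap (18 mm across, 9 mm high, 10 mm off centre along its +x) on top; origin at the centre of its underside. About 50 g. Looks just like a fresh one, but is standing in a slot of the carriage at the start; may be absent (2 or 3 are present).
- spent3: spent white plastic reagent cartridge, an upright flat box 50 (its x) x 26 (its y) x 60 mm high (its z), with a grey round cap (18 mm across, 9 mm high, 10 mm off centre along its +x) on top; origin at the centre of its underside. About 50 g. Looks just like a fresh one, but is standing in a slot of the carriage at the start; may be absent (2 or 3 are present).
- spent4: spent white plastic reagent cartridge, an upright flat box 50 (its x) x 26 (its y) x 60 mm high (its z), with a grey round cap (18 mm across, 9 mm high, 10 mm off centre along its +x) on top; origin at the centre of its underside. About 50 g. Looks just like a fresh one, but is standing in a slot of the carriage at the start; may be absent (2 or 3 are present).
- slot1 (a point): slot 1 of the carriage from the pull tab's end: centre of its floor, 24 mm above the bench; moves with the carriage. z up, x along the slot's long side, y along the carriage towards the head. Slots are 56 mm apart, 54 (x) x 30 (y) mm, 26 mm deep (carriage top 50 mm above the bench), mouth chamfered 3 mm; a cartridge fits either way round and stands 34 mm (plus cap) proud.
- slot2 (a point): slot 2 of the carriage from the pull tab's end: centre of its floor, 24 mm above the bench; moves with the carriage. z up, x along the slot's long side, y along the carriage towards the head. Slots are 56 mm apart, 54 (x) x 30 (y) mm, 26 mm deep (carriage top 50 mm above the bench), mouth chamfered 3 mm; a cartridge fits either way round and stands 34 mm (plus cap) proud.
- slot3 (a point): slot 3 of the carriage from the pull tab's end: centre of its floor, 24 mm above the bench; moves with the carriage. z up, x along the slot's long side, y along the carriage towards the head. Slots are 56 mm apart, 54 (x) x 30 (y) mm, 26 mm deep (carriage top 50 mm above the bench), mouth chamfered 3 mm; a cartridge fits either way round and stands 34 mm (plus cap) proud.
- slot4 (a point): slot 4 of the carriage from the pull tab's end: centre of its floor, 24 mm above the bench; moves with the carriage. z up, x along the slot's long side, y along the carriage towards the head. Slots are 56 mm apart, 54 (x) x 30 (y) mm, 26 mm deep (carriage top 50 mm above the bench), mouth chamfered 3 mm; a cartridge fits either way round and stands 34 mm (plus cap) proud.
- tab (a point): pull tab of the carriage: centre of the top edge of an upright aluminium plate at its outer end, 44 (x) x 12 mm thick (y), top 92 mm above the bench, bare down to 40 mm. Pinch it from above across its 12 mm. 76 mm from slot 1 along -y; axes as the slots'.
- carriage (a joint): how far the grey carriage (250 x 86 mm) is drawn out along its rail, m: 0 = fully home under the head, where it starts, 0.16 = fully out at its end stop; drawing it out moves it along -y of the slots' axes. Slides with about 2 N of friction and stays where it is left.
- machine: white stainer, fixed. Origin on the bench under the centre of the homed carriage; axes as the slots'. Head over the carriage: y 20 to 150, x -67 to 67, z 125 to 185 mm, on a post at x -67 to -49 and a housing (x 50 to 190, y 5 to 165, 185 mm high). Bed 100 mm wide, 14 high, y -350 to 150. Carriage home: slots 3 and 4 under the head; fully out: slot 4 lies 96 mm clear of it.
- tray: flat open steel return tray, 150 (x) x 180 (y) mm outside, walls 4 mm thick and 22 mm high, floor about 4 mm thick; origin at the centre of its underside. Fixed to the bench, empty at the start.
- bottle: bystander: glass bottle with a red cap, 50 mm across, 120 mm high; origin at the centre of its underside.
- jar: bystander: white jar with a red cap, 52 mm across, 70 mm high; origin at the centre of its underside.
- slidebox: bystander: blue slide box, 90 x 35 x 32 mm; origin at the centre of its underside.
Things that resemble listed ones, but are neither listed nor needed, are in the scene too. What is shaped like the fresh2 but green is not meant.

How it is judged (in metres and radians):
On the way, in this order (a step that is already met when the one before it is completed fails the run):
1. the carriage is drawn fully out, to within 5 mm of its stop (value of joint carriage above 0.155 m), for 0.2 s.
2. every fresh cartridge stands in a slot of the carriage and every spent one upright in the tray, with the carriage still out (at least 140 mm) (angle between each of fresh1, fresh2, fresh3, fresh4, spent1, spent2, spent3, spent4's own z axis and vertical below 0.1 rad and ((horizontal distance between fresh1 and slot1 below 0.006 m and z of fresh1 in the frame of slot1 below 0.005 m) or (horizontal distance between fresh1 and slot2 below 0.006 m and z of fresh1 in the frame of slot2 below 0.005 m) or (horizontal distance between fresh1 and slot3 below 0.006 m and z of fresh1 in the frame of slot3 below 0.005 m) or (horizontal distance between fresh1 and slot4 below 0.006 m and z of fresh1 in the frame of slot4 below 0.005 m)) and ((horizontal distance between fresh2 and slot1 below 0.006 m and z of fresh2 in the frame of slot1 below 0.005 m) or (horizontal distance between fresh2 and slot2 below 0.006 m and z of fresh2 in the frame of slot2 below 0.005 m) or (horizontal distance between fresh2 and slot3 below 0.006 m and z of fresh2 in the frame of slot3 below 0.005 m) or (horizontal distance between fresh2 and slot4 below 0.006 m and z of fresh2 in the frame of slot4 below 0.005 m)) and ((horizontal distance between fresh3 and slot1 below 0.006 m and z of fresh3 in the frame of slot1 below 0.005 m) or (horizontal distance between fresh3 and slot2 below 0.006 m and z of fresh3 in the frame of slot2 below 0.005 m) or (horizontal distance between fresh3 and slot3 below 0.006 m and z of fresh3 in the frame of slot3 below 0.005 m) or (horizontal distance between fresh3 and slot4 below 0.006 m and z of fresh3 in the frame of slot4 below 0.005 m)) and ((horizontal distance between fresh4 and slot1 below 0.006 m and z of fresh4 in the frame of slot1 below 0.005 m) or (horizontal distance between fresh4 and slot2 below 0.006 m and z of fresh4 in the frame of slot2 below 0.005 m) or (horizontal distance between fresh4 and slot3 below 0.006 m and z of fresh4 in the frame of slot3 below 0.005 m) or (horizontal distance between fresh4 and slot4 below 0.006 m and z of fresh4 in the frame of slot4 below 0.005 m)) and x of spent1 in the frame of tray between -0.071 and 0.071 m and y of spent1 in the frame of tray between -0.086 and 0.086 m and z of each of spent1, spent2, spent3, spent4 in the frame of tray below 0.01 m and x of spent2 in the frame of tray between -0.071 and 0.071 m and y of spent2 in the frame of tray between -0.086 and 0.086 m and x of spent3 in the frame of tray between -0.071 and 0.071 m and y of spent3 in the frame of tray between -0.086 and 0.086 m and x of spent4 in the frame of tray between -0.071 and 0.071 m and y of spent4 in the frame of tray between -0.086 and 0.086 m and value of joint carriage above 0.14 m), for 0.2 s.
At the end, for the whole second after the job is handed in: Carriage within 5 mm of home; every fresh cartridge upright (0.1 rad) in a slot, within 6 mm of its centre, at most 5 mm off its floor; every spent one upright (0.1 rad) on the floor of the return tray, its centre inside the walls; all at rest (angle between each of fresh1, fresh2, fresh3, fresh4, spent1, spent2, spent3, spent4's own z axis and vertical below 0.1 rad and ((horizontal distance between fresh1 and slot1 below 0.006 m and z of fresh1 in the frame of slot1 below 0.005 m) or (horizontal distance between fresh1 and slot2 below 0.006 m and z of fresh1 in the frame of slot2 below 0.005 m) or (horizontal distance between fresh1 and slot3 below 0.006 m and z of fresh1 in the frame of slot3 below 0.005 m) or (horizontal distance between fresh1 and slot4 below 0.006 m and z of fresh1 in the frame of slot4 below 0.005 m)) and ((horizontal distance between fresh2 and slot1 below 0.006 m and z of fresh2 in the frame of slot1 below 0.005 m) or (horizontal distance between fresh2 and slot2 below 0.006 m and z of fresh2 in the frame of slot2 below 0.005 m) or (horizontal distance between fresh2 and slot3 below 0.006 m and z of fresh2 in the frame of slot3 below 0.005 m) or (horizontal distance between fresh2 and slot4 below 0.006 m and z of fresh2 in the frame of slot4 below 0.005 m)) and ((horizontal distance between fresh3 and slot1 below 0.006 m and z of fresh3 in the frame of slot1 below 0.005 m) or (horizontal distance between fresh3 and slot2 below 0.006 m and z of fresh3 in the frame of slot2 below 0.005 m) or (horizontal distance between fresh3 and slot3 below 0.006 m and z of fresh3 in the frame of slot3 below 0.005 m) or (horizontal distance between fresh3 and slot4 below 0.006 m and z of fresh3 in the frame of slot4 below 0.005 m)) and ((horizontal distance between fresh4 and slot1 below 0.006 m and z of fresh4 in the frame of slot1 below 0.005 m) or (horizontal distance between fresh4 and slot2 below 0.006 m and z of fresh4 in the frame of slot2 below 0.005 m) or (horizontal distance between fresh4 and slot3 below 0.006 m and z of fresh4 in the frame of slot3 below 0.005 m) or (horizontal distance between fresh4 and slot4 below 0.006 m and z of fresh4 in the frame of slot4 below 0.005 m)) and x of spent1 in the frame of tray between -0.071 and 0.071 m and y of spent1 in the frame of tray between -0.086 and 0.086 m and z of each of spent1, spent2, spent3, spent4 in the frame of tray below 0.01 m and x of spent2 in the frame of tray between -0.071 and 0.071 m and y of spent2 in the frame of tray between -0.086 and 0.086 m and x of spent3 in the frame of tray between -0.071 and 0.071 m and y of spent3 in the frame of tray between -0.086 and 0.086 m and x of spent4 in the frame of tray between -0.071 and 0.071 m and y of spent4 in the frame of tray between -0.086 and 0.086 m and value of joint carriage below 0.005 m and linear speed of each of fresh1, fresh2, fresh3, fresh4, spent1, spent2, spent3, spent4 below 0.02 m/s); the robot touches nothing.
It fails at once if the bottle, jar or slide box is disturbed (moved more than 30 mm) (distance of any of bottle, jar, slidebox from where it was at the start of the episode above 0.03 m).
It fails at once if a cartridge is squeezed with more than about 52 N a finger (105 N for the two fingers together) (contact force between the fingers and fresh1 above 105 N or contact force between the fingers and fresh2 above 105 N or contact force between the fingers and fresh3 above 105 N or contact force between the fingers and fresh4 above 105 N or contact force between the fingers and spent1 above 105 N or contact force between the fingers and spent2 above 105 N or contact force between the fingers and spent3 above 105 N or contact force between the fingers and spent4 above 105 N).
It fails at once if the carriage is slammed (faster than 0.3 m/s) (velocity of joint carriage above 0.3 m/s or velocity of joint carriage below -0.3 m/s).
Of fresh1, fresh2, fresh3, fresh4 only 2 to 4 are there at a start; the rules pass over those that are not, and their reading is None.
Of spent1, spent2, spent3, spent4 only 2 to 3 are there at a start; the rules pass over those that are not, and their reading is None.
At some moment in a run one of fresh1, fresh2, fresh3, fresh4 may be knocked a few centimetres aside while the robot is not near it.
It also fails if it takes over 210 s, if anything falls off the work surface, if the arm or the gripper's body presses on something with over 40 N, if the wrist force passes 120 N, or if a joint passes its speed limit or range.

## Working session

There is one attempt and no reset: what is moved stays moved. The work goes in short steps, Python scripts to look and compute and a tool call to move; the robot and the scene stay as the last step left them, time stands still between calls to the robot, and variables do not carry over. Pictures are saved under pics/ and viewed, at most 14 in all, crops included, and the job is handed in when it is done.

Besides the shell and the picture viewer there is one more tool, called by a JSON object that holds its "name" and its "arguments". play_rows: Moves the arm, as the interface text tells. Its arguments: {"type":"object","properties":{"targets":{"type":"array","items":{"type":"object","properties":{"gripper":{"type":"number"},"translation":{"type":"array","items":{"type":"number"}},"angular":{"type":"array","items":{"type":"number"}}}}},"force":{"type":"number"}},"required":["targets"]}

```bash
mkdir -p pics
cat > h.py <<'E'
import numpy as np, cv2
from plant import env, eyes
np.set_printoptions(precision=3,suppress=True)
def grab(name):
    s=env.state(); f=eyes.grab_frame(name)
    K=np.array(f["mtx"])
    if "hand_eye" in f:
        T=np.eye(4);T[:3,:3]=s["ee_rot"];T[:3,3]=s["eef_pos"];M=T@np.array(f["hand_eye"])
        R,o=M[:3,:3],M[:3,3]
    else: R,o=np.array(f["orientation"]),np.array(f["origin"])
    return dict(img=f["pixels"],K=K,R=R,o=o)
def save(f,n): cv2.imwrite("pics/"+n,cv2.cvtColor(f["img"],cv2.COLOR_RGB2BGR))
def ray(f,uv):
    d=f["R"]@np.linalg.inv(f["K"])@np.array([uv[0],uv[1],1.]); return f["o"],d/np.linalg.norm(d)
def plane(f,uv,z):
    o,d=ray(f,uv); return o+d*(z-o[2])/d[2]
def proj(f,p):
    q=f["K"]@(f["R"].T@(np.array(p,float)-f["o"])); return q[:2]/q[2]
E
python3 - <<'E'
from h import *
import pickle
F={}
for n in("scene","side","wrist"):
    f=grab(n);save(f,n+"0.png");F[n]=f;print(n,f["K"][0,0],f["o"],f["R"].tolist())
pickle.dump(F,open("f0.pkl","wb"))
print(env.state())
E
```

```text
scene 431.75919758548025 [ 955.186 -693.988  937.055] [[0.8671411215812592, 0.3461645257370316, -0.3581010979933631], [0.498054597322515, -0.6067284955570404, 0.6195338172892564], [-0.0028095104028493237, -0.7155771473435595, -0.6985280616059387]]
side 474.37371552628986 [ 263.14  -839.103  900.   ] [[0.959994524844384, -0.17437794546393487, 0.2190955143415359], [-0.2796001514219431, -0.6396976662370361, 0.7159683310983216], [0.015305802613116032, -0.7485848168021219, -0.6628623570996485]]
wrist 286.11569669918896 [ 272.297 -567.383  384.418] [[0.31996258008946027, -0.9084492394579017, -0.2689682633153091], [-0.9474287201464184, -0.3072960999780218, -0.08915114794558435], [-0.0016636057866911025, 0.2833532887874348, -0.9590141532579846]]
{'t': 0.15, 'joint_positions': array([-1.264,  0.424,  1.63 ,  0.   ,  1.089, -0.019]), 'qvel': array([ 0.001, -0.002, -0.002,  0.   , -0.003,  0.   ]), 'joint_torque': array([  0.   , -54.499, -27.392,   0.064,   0.02 ,  -0.   ]), 'eef_pos': array([ 199.99 , -591.929,  404.082]), 'ee_rot': array([[ 0.947,  0.32 , -0.   ],
       [ 0.32 , -0.947,  0.001],
       [ 0.   , -0.001, -1.   ]]), 'force': array([ 0.407,  0.528, -0.173]), 'ft_torque': array([-0.019, -0.032,  0.009]), 'grasp_force': 0.0, 'gripper_width': 87.74543059778702}
```

View pics/scene0.png

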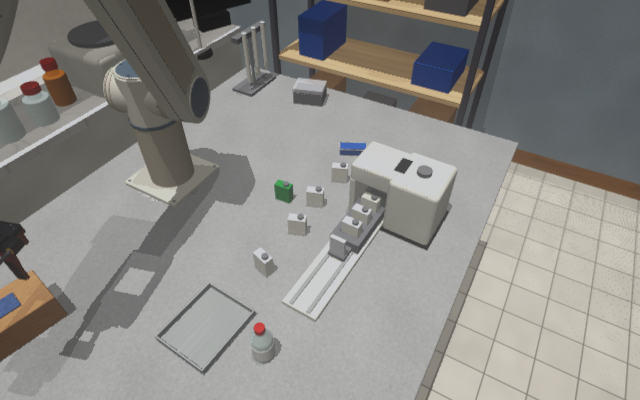

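View pics/side0.png

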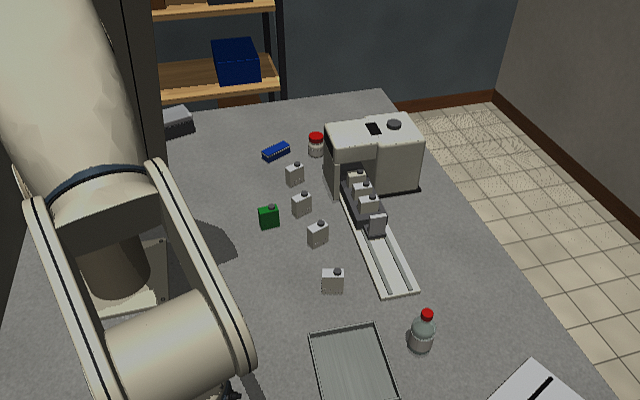

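Scene: four fresh cartridges at about (340,172), (315,196), (297,223) and (263,262). Three spent ones are in the carriage at (371,200), (362,212) and (353,226), with the tab at (338,246). The tray is at (206,327), the bottle at (262,345) and the green decoy at (284,191). I'll zoom in for precise pixels.

Run:
```python
from h import *
import pickle
F=pickle.load(open("f0.pkl","rb"))
for n,(x,y,w,h),k in(("scene",(240,140,220,180),3.6),("side",(250,125,185,180),3.3)):
    c=cv2.cvtColor(F[n]["img"],cv2.COLOR_RGB2BGR)[y:y+h,x:x+w]
    c=cv2.resize(c,None,fx=k,fy=k,interpolation=cv2.INTER_CUBIC)
    for g in range(0,w,20): cv2.putText(c,str(x+g),(int(g*k),10),0,.35,(0,0,255),1); cv2.line(c,(int(g*k),12),(int(g*k),18),(0,0,255),1)
    for g in range(0,h,20): cv2.putText(c,str(y+g),(0,int(g*k)+4),0,.35,(0,0,255),1)
    cv2.imwrite(f"pics/{n}_z.png",c)
```

```text
(no output)
```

View pics/scene_z.png

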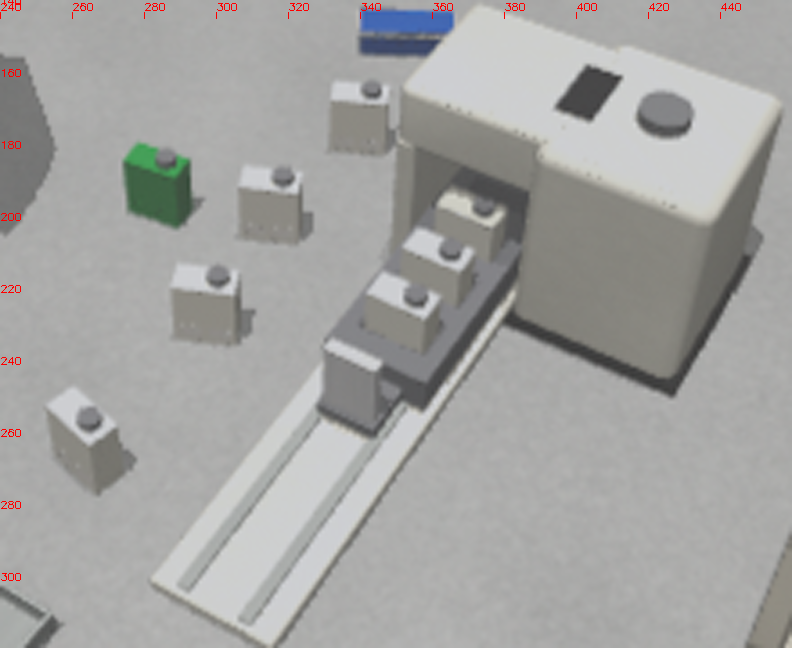

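View pics/side_z.png

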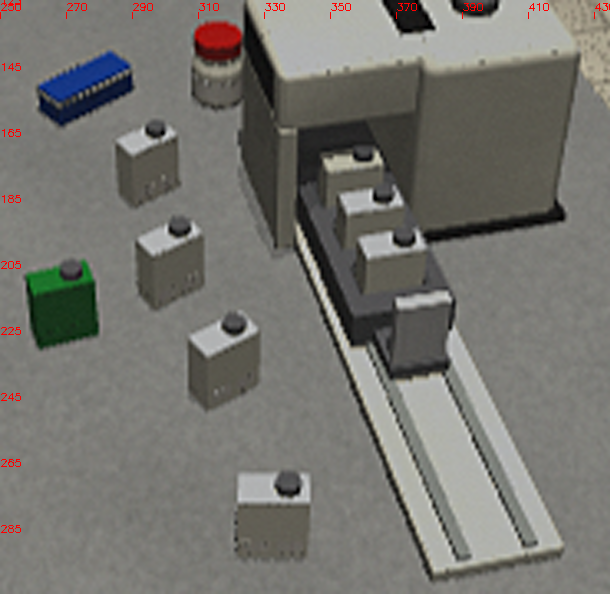

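Both crops are clear: caps, top-face edges, tab and bed corners can all be read. Now to triangulate them.

Run:
```python
from h import *
import pickle
F=pickle.load(open("f0.pkl","rb"));A,B=F["scene"],F["side"]
S=lambda p:(240+p[0]/3.6,140+p[1]/3.6); D=lambda p:(250+p[0]/3.3,125+p[1]/3.3)
def tri(a,b):
    (o1,d1),(o2,d2)=ray(A,a),ray(B,b)
    M=np.stack([d1,-d2],1);t=np.linalg.lstsq(M,o2-o1,rcond=None)[0]
    p,q=o1+d1*t[0],o2+d2*t[1];return (p+q)/2,np.linalg.norm(p-q)
pts=dict(c1=((372,89),(155,128)),c2=((283,175),(180,226)),c3=((218,275),(234,322)),c4=((89,418),(288,483)),
s1=((415,295),(404,236)),s2=((451,249),(382,194)),s3=((484,207),(363,153)),
tabL=((324,341),(396,300)),tabR=((383,361),(451,294)),bedL=((152,578),(432,577)),bedR=((270,645),(562,548)))
for k,(a,b) in pts.items():
    p,e=tri(S(a),D(b)); print(k,p,round(e,1), *[plane(f,uv,{'c':66,'s':90,'t':92,'b':14}[k[0]])[:2] for f,uv in((A,S(a)),(B,D(b)))])
def yaw(f,a,b,z):
    v=plane(f,b,z)-plane(f,a,z);return v[:2],np.degrees(np.arctan2(v[1],v[0]))
for k,a,b in(("c1",(331,94),(388,98)),("c2",(239,188),(303,192)),("c3",(173,285),(241,290)),("c4",(48,404),(93,445)),("c4",(75,388),(119,430))): print(k,yaw(A,S(a),S(b),60))
for k,a,b in(("c1",(117,147),(178,134)),("c2",(137,250),(203,235)),("c3",(190,350),(259,330)),("c4",(238,500),(309,502))): print(k,yaw(B,D(a),D(b),60))
for k,a,b in(("tab",(324,341),(383,361)),): print(k,yaw(A,S(a),S(b),92))
print(yaw(B,D((396,300)),D((451,294)),92))
print("tray")
for q in((208,287),(254,317),(203,366),(158,322)): print(plane(A,q,22)[:2])
for q in((308,332),(375,322)): print(plane(B,q,22)[:2])
print("bottle",plane(A,(260,328),118),plane(B,(427,313),118))
```

```text
c1 [494.355 260.381  62.983] 1.5 [496.363 256.034] [493.55  257.594]
c2 [483.03  122.793  64.525] 0.2 [483.888 121.271] [482.643 121.252]
c3 [495.691  -0.051  64.457] 1.6 [496.925  -2.253] [495.26   -0.516]
c4 [ 489.268 -164.637   63.784] 1.2 [ 490.748 -166.649] [ 488.645 -165.686]
s1 [646.182  36.239  87.972] 1.2 [647.185  33.704] [645.306  34.934]
s2 [648.101  94.503  85.575] 0.3 [649.752  90.235] [646.028  89.62 ]
s3 [650.607 149.757  85.999] 1.3 [652.321 144.904] [648.808 145.889]
tabL [611.525 -40.985  94.809] 3.3 [611.146 -40.879] [612.886 -35.888]
tabR [656.639 -37.113  90.417] 2.9 [656.609 -36.571] [655.69  -40.643]
bedL [ 577.64  -224.954    5.661] 2.2 [ 580.586 -227.979] [ 574.731 -231.951]
bedR [ 675.219 -229.496    8.774] 0.0 [ 676.8   -232.125] [ 672.803 -233.056]
c1 (array([45.998, 19.931]), np.float64(23.426781277565787))
c2 (array([48.128, 21.934]), np.float64(24.50085065383866))
c3 (array([48.388, 21.544]), np.float64(24.000362637381674))
c4 (array([ 49.196, -14.163]), np.float64(-16.06077640426322))
c4 (array([ 49.337, -15.902]), np.float64(-17.86499839938254))
c1 (array([56.287,  4.492]), np.float64(4.563125810908074))
c2 (array([56.514,  4.071]), np.float64(4.119912153335314))
c3 (array([56.585,  7.107]), np.float64(7.158616624356151))
c4 (array([ 46.707, -14.801]), np.float64(-17.5833179579679))
tab (array([45.463,  4.307]), np.float64(5.41239193997935))
(array([42.804, -4.755]), np.float64(-6.338867212027615))
tray
[ 399.818 -291.798]
[ 550.468 -303.168]
[ 524.715 -455.812]
[ 361.815 -426.326]
[ 391.36  -274.718]
[ 538.3   -289.706]
bottle [ 618.987 -358.878  118.   ] [ 614.921 -357.838  118.   ]
```

```bash
cat >> h.py <<'E'
def go(x,y,z,yawdeg,n=None):
    "x,y,z = grasp point target (world), tool-x yaw; prints turn (first) then shift in tool axes after the turn"
    s=env.state();R=np.array(s["ee_rot"])
    from scipy.spatial.transform import Rotation as Q
    c,sn=np.cos(np.radians(yawdeg)),np.sin(np.radians(yawdeg))
    T=np.array([[c,sn,0],[sn,-c,0],[0,0,-1.]])
    rv=Q.from_matrix(R.T@T).as_rotvec()
    d=T.T@(np.array([x,y,z+163.])-np.array(s["eef_pos"]))
    print("t",round(s["t"],1),"turn",rv,"shift",d,("per row",d/n) if n else "","grasp pt now",np.array(s["eef_pos"])+R[:,2]*163,"yaw",round(np.degrees(np.arctan2(R[1,0],R[0,0])),2),"w",s["gripper_width"],"F",s["force"])
E
python3 -c "
from h import *
go(633.5,-39,140,-2.4,17)"
```

```text
t 0.1 turn [-0.001  0.     0.368] shift [ 409.975 -570.597  101.082] ('per row', array([ 24.116, -33.565,   5.946])) grasp pt now [ 199.934 -591.749  241.082] yaw 18.66 w 87.74543059778702 F [ 0.407  0.528 -0.173]
```

{"name": "play_rows", "arguments": {"targets": [{"gripper": 0, "angular": [0, 0, 0.123], "translation": [0, 0, 0]}, {"gripper": 0, "angular": [0, 0, 0.123], "translation": [0, 0, 0]}, {"gripper": 0, "angular": [0, 0, 0.122], "translation": [0, 0, 0]}, {"gripper": 0, "angular": [0, 0, 0], "translation": [24.1, -33.5, 6]}, {"gripper": 0, "angular": [0, 0, 0], "translation": [24.1, -33.5, 6]}, {"gripper": 0, "angular": [0, 0, 0], "translation": [24.1, -33.5, 6]}, {"gripper": 0, "angular": [0, 0, 0], "translation": [24.1, -33.5, 6]}, {"gripper": 0, "angular": [0, 0, 0], "translation": [24.1, -33.5, 6]}, {"gripper": 0, "angular": [0, 0, 0], "translation": [24.1, -33.5, 6]}, {"gripper": 0, "angular": [0, 0, 0], "translation": [24.1, -33.5, 6]}, {"gripper": 0, "angular": [0, 0, 0], "translation": [24.1, -33.5, 6]}, {"gripper": 0, "angular": [0, 0, 0], "translation": [24.1, -33.5, 6]}, {"gripper": 0, "angular": [0, 0, 0], "translation": [24.1, -33.5, 6]}, {"gripper": 0, "angular": [0, 0, 0], "translation": [24.1, -33.5, 6]}, {"gripper": 0, "angular": [0, 0, 0], "translation": [24.1, -33.5, 6]}, {"gripper": 0, "angular": [0, 0, 0], "translation": [24.1, -33.5, 6]}, {"gripper": 0, "angular": [0, 0, 0], "translation": [24.1, -33.5, 6]}, {"gripper": 0, "angular": [0, 0, 0], "translation": [24.1, -33.5, 6]}, {"gripper": 0, "angular": [0, 0, 0], "translation": [24.1, -33.5, 6]}, {"gripper": 0, "angular": [0, 0, 0], "translation": [24.1, -33.5, 6]}]}}

```text
t: 2.65
eef_pos: [634.1, -39.2, 302.2]
ee_rot: [[0.999, -0.042, -0.0], [-0.042, -0.999, 0.0], [-0.0, 0.0, -1.0]]
force: [0.3, -0.7, -0.2]
gripper_width: 44.0
grasp_force: 0.0
```

Run:
```python
from h import *
f=grab("wrist");save(f,"w1.png")
print(f["o"],f["R"].tolist(),f["K"].tolist())
go(633.5,-39,78,-2.4)
for p in((633.5,-39,92),(645,36,93),(650,92,93)): print(proj(f,p))
```

```text
[710.408 -42.803 282.611] [[-0.04225968843858387, -0.9580177913563774, -0.2835772032052667], [-0.9991066574949725, 0.04054314751672102, 0.011922253925328105], [7.53810083975482e-05, 0.28382770237255667, -0.958875294125163]] [[286.11569669918896, 0.0, 318.2306965392621], [0.0, 286.11569669918896, 202.97161583426043], [0.0, 0.0, 1.0]]
t 2.7 turn [-0.001 -0.002  0.001] shift [-2.777  3.165 60.83 ]  grasp pt now [636.707 -35.742 138.831] yaw -2.31 w 43.73275073600306 F [1.493 1.69  0.071]
[317.442 230.563]
[210.234 220.085]
[129.707 216.554]
```

View pics/w1.png

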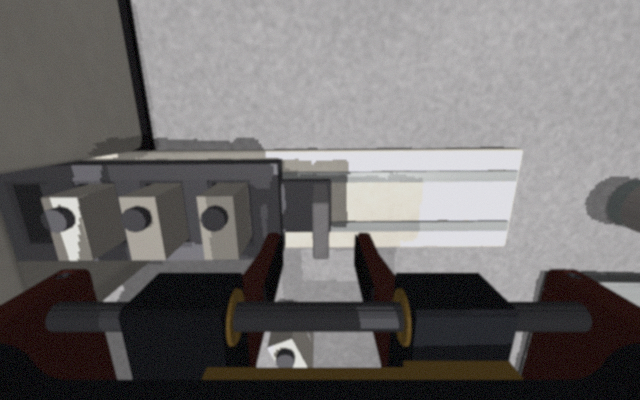

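The wrist view shows the tab at about (321,224) against a predicted (317,230), with spent caps at (57,218), (135,217) and (213,216), so the model agrees. The arm was still settling in that reading, so I'll hold for a moment and then descend.

{"name": "play_rows", "arguments": {"targets": [{"gripper": 0}, {"gripper": 0}, {"gripper": 0}, {"gripper": 0}]}}

```text
schema error: expected keys gripper, translation, angular
```

Run:
```python
from h import *
f=grab("wrist");save(f,"w2.png")
go(633.5,-39,78,-2.4)
g=f["img"].astype(int)
print(proj(f,(633.5,-39,92)),[proj(f,p) for p in((636-22,36.7,84),(646,37.1,93))])
for r in(215,225,235): print(r,g[r,295:345].mean(1).astype(int))
# dark caps
m=(g.max(2)<95).astype(np.uint8); m[:170]=0;m[250:]=0;m[:,260:]=0
n,l,st,c=cv2.connectedComponentsWithStats(m)
for i in range(1,n):
  if 150<st[i,4]<1500: print(st[i],c[i],plane(f,c[i],91))
```

```text
t 2.8 turn [-0.001 -0.001  0.003] shift [-1.509  1.514 60.895]  grasp pt now [635.166 -37.466 138.895] yaw -2.24 w 44.20076717944811 F [-0.348 -0.229  1.151]
[322.5   234.237] [array([224.511, 257.498]), array([213.882, 222.327])]
215 [ 62  59  64  56  58  65  57  57  62  61  62  58  58  63  62  63  56  58
  61  61  62  65  80 102 112 115 122 116 115 120 117 121 116 118 121 118
 112 108  95  81  97 118 123 120 124 126 120 124 120 123]
225 [ 59  62  60  55  59  62  55  58  57  61  59  55  57  58  62  59  59  57
  61  58  57  61  76  96 107 115 117 119 118 115 120 114 115 117 114 120
 115 109  94  71  74  75  83  83  78  80  81  79  80  82]
235 [181 182 177 177 179 180 179 181 180 176 174 175 177 176 173 174 176 174
 174 176 173 161 135 117 111 120 117 115 117 117 121 119 120 116 118 112
 111 111 128 165 191 199 201 201 204 206 202 204 200 203]
[207 209  27  26 538] [219.693 221.333] [645.877  33.67   91.   ]
[ 55 210  26  23 231] [ 71.424 219.074] [651.789 138.636  91.   ]
```

{"name": "play_rows", "arguments": {"force": 30, "targets": [{"gripper": 0, "translation": [-1.5, 3.5, 10], "angular": [0, 0, 0]}, {"gripper": 0, "translation": [0, 0, 10], "angular": [0, 0, 0]}, {"gripper": 0, "translation": [0, 0, 10], "angular": [0, 0, 0]}, {"gripper": 0, "translation": [0, 0, 10], "angular": [0, 0, 0]}, {"gripper": 0, "translation": [0, 0, 10], "angular": [0, 0, 0]}, {"gripper": 0, "translation": [0, 0, 10], "angular": [0, 0, 0]}, {"gripper": 0, "translation": [0, 0, 0], "angular": [0, 0, 0]}, {"gripper": -1, "translation": [0, 0, 0], "angular": [0, 0, 0]}, {"gripper": -1, "translation": [0, 0, 0], "angular": [0, 0, 0]}, {"gripper": -1, "translation": [0, 0, 0], "angular": [0, 0, 0]}, {"gripper": -1, "translation": [0, 0, 0], "angular": [0, 0, 0]}, {"gripper": -1, "translation": [0, 0, 0], "angular": [0, 0, 0]}, {"gripper": -1, "translation": [0, 0, 0], "angular": [0, 0, 0]}, {"gripper": -1, "translation": [0, 0, 0], "angular": [0, 0, 0]}]}}

```text
t: 4.5
eef_pos: [631.9, -43.8, 243.0]
ee_rot: [[0.999, -0.042, 0.001], [-0.042, -0.999, -0.0], [0.001, 0.0, -1.0]]
force: [0.3, 2.7, 5.1]
gripper_width: 11.8
grasp_force: 30.0
```

```bash
python3 -c "
from h import *
go(633.5,-41,78,-2.4)"
```

```text
t 4.5 turn [ 0.    -0.001 -0.   ] shift [ 1.435 -2.819  2.03 ]  grasp pt now [632.045 -43.764  80.03 ] yaw -2.4 w 11.795494369930378 F [0.268 2.713 5.114]
```

{"name": "play_rows", "arguments": {"targets": [{"gripper": -1, "translation": [0, 4, 0], "angular": [0, 0, 0]}, {"gripper": -1, "translation": [0, 8, 0], "angular": [0, 0, 0]}, {"gripper": -1, "translation": [0, 9, 0], "angular": [0, 0, 0]}, {"gripper": -1, "translation": [0, 9, 0], "angular": [0, 0, 0]}, {"gripper": -1, "translation": [0, 9, 0], "angular": [0, 0, 0]}, {"gripper": -1, "translation": [0, 9, 0], "angular": [0, 0, 0]}, {"gripper": -1, "translation": [0, 9, 0], "angular": [0, 0, 0]}, {"gripper": -1, "translation": [0, 9, 0], "angular": [0, 0, 0]}, {"gripper": -1, "translation": [0, 9, 0], "angular": [0, 0, 0]}, {"gripper": -1, "translation": [0, 9, 0], "angular": [0, 0, 0]}, {"gripper": -1, "translation": [0, 9, 0], "angular": [0, 0, 0]}, {"gripper": -1, "translation": [0, 9, 0], "angular": [0, 0, 0]}, {"gripper": -1, "translation": [0, 9, 0], "angular": [0, 0, 0]}, {"gripper": -1, "translation": [0, 9, 0], "angular": [0, 0, 0]}, {"gripper": -1, "translation": [0, 9, 0], "angular": [0, 0, 0]}, {"gripper": -1, "translation": [0, 9, 0], "angular": [0, 0, 0]}, {"gripper": -1, "translation": [0, 8, 0], "angular": [0, 0, 0]}, {"gripper": -1, "translation": [0, 7, 0], "angular": [0, 0, 0]}, {"gripper": -1, "translation": [0, 5, 0], "angular": [0, 0, 0]}, {"gripper": -1, "translation": [0, 0, 0], "angular": [0, 0, 0]}]}}

```text
t: 7.0
eef_pos: [626.1, -200.9, 243.0]
ee_rot: [[0.999, -0.043, 0.003], [-0.043, -0.999, 0.002], [0.003, -0.002, -1.0]]
force: [7.5, 9.5, 4.7]
gripper_width: 11.7
grasp_force: 30.0
```

{"name": "play_rows", "arguments": {"targets": [{"gripper": -1, "translation": [0, 2, 0], "angular": [0, 0, 0]}, {"gripper": -1, "translation": [0, 0, 0], "angular": [0, 0, 0]}, {"gripper": -1, "translation": [0, 0, 0], "angular": [0, 0, 0]}]}}

```text
t: 7.38
eef_pos: [626.2, -201.3, 243.0]
ee_rot: [[0.999, -0.042, 0.002], [-0.042, -0.999, 0.004], [0.002, -0.004, -1.0]]
force: [9.2, 18.3, 6.0]
gripper_width: 11.6
grasp_force: 30.0
```

{"name": "play_rows", "arguments": {"targets": [{"gripper": 0, "translation": [0, 0, 0], "angular": [0, 0, 0]}, {"gripper": 0, "translation": [0, 0, 0], "angular": [0, 0, 0]}, {"gripper": 0, "translation": [0, 0, 0], "angular": [0, 0, 0]}, {"gripper": 0, "translation": [0, 0, -10], "angular": [0, 0, 0]}, {"gripper": 0, "translation": [0, 0, -20], "angular": [0, 0, 0]}, {"gripper": 0, "translation": [0, 0, -25], "angular": [0, 0, 0]}, {"gripper": 0, "translation": [0, 0, -25], "angular": [0, 0, 0]}, {"gripper": 0, "translation": [0, 0, -30], "angular": [0, 0, 0]}, {"gripper": 0, "translation": [0, 0, -30], "angular": [0, 0, 0]}, {"gripper": 0, "translation": [0, 0, 0], "angular": [0, 0, -0.175]}, {"gripper": 0, "translation": [0, 0, 0], "angular": [0, 0, -0.175]}, {"gripper": 1, "translation": [0, 0, 0], "angular": [0, 0, -0.175]}, {"gripper": 1, "translation": [0, 0, 0], "angular": [0, 0, -0.175]}, {"gripper": 1, "translation": [0, 0, 0], "angular": [0, 0, -0.175]}, {"gripper": 1, "translation": [0, 0, 0], "angular": [0, 0, -0.175]}, {"gripper": 1, "translation": [0, 0, 0], "angular": [0, 0, -0.175]}, {"gripper": 1, "translation": [0, 0, 0], "angular": [0, 0, -0.175]}, {"gripper": 1, "translation": [0, 0, 0], "angular": [0, 0, -0.176]}]}}

```text
t: 9.62
eef_pos: [625.0, -203.8, 384.5]
ee_rot: [[0.031, 1.0, 0.002], [1.0, -0.031, -0.001], [-0.001, 0.002, -1.0]]
force: [0.4, -0.2, 0.8]
gripper_width: 87.8
grasp_force: 0.0
```

{"name": "play_rows", "arguments": {"targets": [{"gripper": 1, "translation": [21, -6, 0], "angular": [0, 0, 0]}, {"gripper": 1, "translation": [22, -6, 0], "angular": [0, 0, 0]}, {"gripper": 1, "translation": [22, -6, 0], "angular": [0, 0, 0]}, {"gripper": 1, "translation": [22, -6, 0], "angular": [0, 0, 0]}, {"gripper": 1, "translation": [22, -6, 0], "angular": [0, 0, 0]}, {"gripper": 1, "translation": [0, 0, 0], "angular": [0, 0, 0]}, {"gripper": 1, "translation": [0, 0, 0], "angular": [0, 0, 0]}, {"gripper": 1, "translation": [0, 0, 0], "angular": [0, 0, 0]}, {"gripper": 1, "translation": [0, 0, 0], "angular": [0, 0, 0]}]}}

```text
t: 10.75
eef_pos: [599.2, -94.3, 382.6]
ee_rot: [[0.038, 0.999, -0.0], [0.999, -0.038, -0.0], [-0.0, -0.0, -1.0]]
force: [-0.3, 0.1, -0.3]
gripper_width: 88.1
grasp_force: 0.0
```

Run:
```python
from h import *
import pickle
f=grab("wrist");save(f,"w3.png")
A=grab("scene");B=grab("side");pickle.dump((f,A,B),open("f3.pkl","wb"))
for _ in range(2): go(600,-90,220,88)
```

```text
t 10.9 turn [-0.     0.    -0.003] shift [ 4.095  0.767 -0.409]  grasp pt now [599.074 -94.069 219.591] yaw 87.84 w 87.50835657470796 F [ 0.747 -0.001 -0.552]
t 10.9 turn [-0.     0.    -0.003] shift [ 4.095  0.767 -0.409]  grasp pt now [599.074 -94.069 219.591] yaw 87.84 w 87.50835657470796 F [ 0.747 -0.001 -0.552]
```

View pics/w3.png

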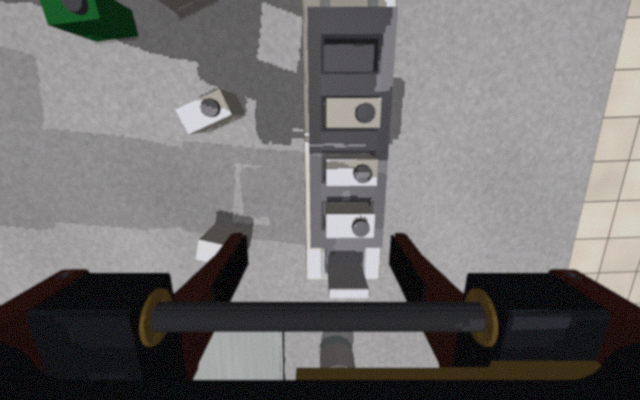

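The wrist view shows the carriage out, with spent caps at (365,112), (362,173) and (360,226) and empty slot 4 around (350,55). A fresh cartridge has its cap at (210,106), and a second fresh one is at the lower left. I'll locate all of these precisely.

```bash
cat >> h.py <<'E'
def dark(f,uv,r=16,th=None):
    "centroid of the darker cap blob near uv"
    g=cv2.cvtColor(f["img"],cv2.COLOR_RGB2GRAY);x,y=map(int,uv)
    w=g[y-r:y+r,x-r:x+r]; t=th or (w[r-2:r+3,r-2:r+3].mean()+28)
    n,l,st,c=cv2.connectedComponentsWithStats((w<t).astype(np.uint8))
    k=l[r,r]; return c[k]+[x-r,y-r],st[k]
E
python3 - <<'E'
from h import *
import pickle
f,A,B=pickle.load(open("f3.pkl","rb"))
for n,uv in(("s3",(365,112)),("s2",(362,173)),("s1",(360,226))):
    c,st=dark(f,uv);print(n,c,st,plane(f,c,91.5))
c,st=dark(f,(210,106));print("c3",c,st,plane(f,c,67.5))
for a,b in(((177,112),(192,133)),((192,133),(231,113)),((177,112),(219,90))):
    p,q=plane(f,a,60),plane(f,b,60);print("c3 edge",p,q,np.degrees(np.arctan2(*(q-p)[1::-1])),np.linalg.norm(q-p))
# slot 4 mouth, carriage sides at z=50
for uv in((322,36),(378,36),(322,72),(379,73),(307,20),(397,20),(309,150),(391,150)): print(uv,plane(f,uv,50)[:2])
# white tops of spent: mask bright
for uv in((326,98),(381,98),(326,130),(381,130)): print("s3top",plane(f,uv,84)[:2])
# present scene for fresh
for n,uv in(("c1",(343,164)),("c2",(318,188)),("c3",(300,216)),("c4",(264,256))):
    c,st=dark(A,uv,8);print(n,c,st,plane(A,c,66)[:2])
E
```

```text
s3 [364.527 112.527] [  6   7  20  20 313] [642.794 -13.389  91.5  ]
s2 [361.527 171.967] [  0   6  27  20 332] [640.333 -67.669  91.5  ]
s1 [360.089 226.504] [  8   7  17  20 258] [ 639.136 -123.511   91.5  ]
c3 [210.461 106.121] [  8   8  19  18 256] [495.679  -1.317  67.5  ]
c3 edge [458.411  -5.228  60.   ] [470.2   -26.316  60.   ] -60.79280040734133 24.15970974471716
c3 edge [470.2   -26.316  60.   ] [512.805  -8.267  60.   ] 22.959894459514025 46.2708628470171
c3 edge [458.411  -5.228  60.   ] [503.635  13.809  60.   ] 22.82874271016345 49.06743739919019
(322, 36) [607.293  59.859]
(378, 36) [661.74  57.77]
(322, 72) [606.187  27.695]
(379, 73) [663.436  24.58 ]
(307, 20) [593.377  74.063]
(397, 20) [679.667  70.749]
(309, 150) [589.474 -49.215]
(391, 150) [678.072 -52.582]
s3top [608.537   0.785]
s3top [658.948  -1.14 ]
s3top [607.672 -27.669]
s3top [659.626 -29.647]
c1 [342.786 164.5  ] [ 5  6  6  6 28] [494.355 256.152]
c2 [317.898 185.18 ] [  0   0  16  14 167] [474.496 133.332]
c3 [300.808 214.737] [  0   0  16  16 167] [494.204   3.519]
c4 [264.474 256.158] [ 5  5  8  7 38] [ 490.284 -167.088]
```

```bash
python3 -c "
from h import *
go(629.2,-124,75,88.1)"
```

```text
t 10.9 turn [-0.     0.    -0.004] shift [-28.919  31.086 144.591]  grasp pt now [599.074 -94.069 219.591] yaw 87.84 w 87.50835657470796 F [ 0.747 -0.001 -0.552]
```

{"name": "play_rows", "arguments": {"force": 30, "targets": [{"gripper": 1, "translation": [-7.2, 7.8, 12], "angular": [0, 0, -0.004]}, {"gripper": 1, "translation": [-7.2, 7.8, 12], "angular": [0, 0, 0]}, {"gripper": 1, "translation": [-7.2, 7.8, 12], "angular": [0, 0, 0]}, {"gripper": 1, "translation": [-7.2, 7.7, 12], "angular": [0, 0, 0]}, {"gripper": 1, "translation": [0, 0, 16], "angular": [0, 0, 0]}, {"gripper": 1, "translation": [0, 0, 16], "angular": [0, 0, 0]}, {"gripper": 1, "translation": [0, 0, 16], "angular": [0, 0, 0]}, {"gripper": 1, "translation": [0, 0, 16], "angular": [0, 0, 0]}, {"gripper": 1, "translation": [0, 0, 16], "angular": [0, 0, 0]}, {"gripper": 1, "translation": [0, 0, 10], "angular": [0, 0, 0]}, {"gripper": 1, "translation": [0, 0, 6], "angular": [0, 0, 0]}, {"gripper": 1, "translation": [0, 0, 0], "angular": [0, 0, 0]}, {"gripper": 1, "translation": [0, 0, 0], "angular": [0, 0, 0]}, {"gripper": -1, "translation": [0, 0, 0], "angular": [0, 0, 0]}, {"gripper": -1, "translation": [0, 0, 0], "angular": [0, 0, 0]}, {"gripper": -1, "translation": [0, 0, 0], "angular": [0, 0, 0]}, {"gripper": -1, "translation": [0, 0, 0], "angular": [0, 0, 0]}, {"gripper": -1, "translation": [0, 0, 0], "angular": [0, 0, 0]}]}}

```text
t: 13.15
eef_pos: [629.2, -123.5, 238.8]
ee_rot: [[0.033, 0.999, 0.0], [0.999, -0.033, -0.0], [-0.0, 0.0, -1.0]]
force: [-0.0, 0.8, 0.4]
gripper_width: 49.5
grasp_force: 30.0
```

```bash
python3 -c "
from h import *
go(629.2,-124,75,88.1)"
```

```text
t 13.2 turn [0. 0. 0.] shift [-0.508 -0.03   0.757]  grasp pt now [ 629.281 -123.5     75.757] yaw 88.11 w 49.545163654943316 F [-0.01   0.825  0.397]
```

{"name": "play_rows", "arguments": {"targets": [{"gripper": -1, "translation": [0, 0, -10], "angular": [0, 0, 0]}, {"gripper": -1, "translation": [0, 0, -20], "angular": [0, 0, 0]}, {"gripper": -1, "translation": [0, 0, -20], "angular": [0, 0, 0]}, {"gripper": -1, "translation": [0, 0, -20], "angular": [0, 0, 0]}, {"gripper": -1, "translation": [0, 0, -25], "angular": [0, 0, 0]}, {"gripper": -1, "translation": [0, 0, -25], "angular": [0, 0, 0]}, {"gripper": -1, "translation": [-12.1, -9.6, 0], "angular": [0, 0, 0]}, {"gripper": -1, "translation": [-21, -16.4, 0], "angular": [0, 0, 0]}, {"gripper": -1, "translation": [-21, -16.4, 0], "angular": [0, 0, 0]}, {"gripper": -1, "translation": [-21, -16.4, 0], "angular": [0, 0, 0]}, {"gripper": -1, "translation": [-21, -16.4, 0], "angular": [0, 0, 0]}, {"gripper": -1, "translation": [-21, -16.4, 0], "angular": [0, 0, 0]}, {"gripper": -1, "translation": [-21, -16.4, 0], "angular": [0, 0, 0]}, {"gripper": -1, "translation": [-21, -16.4, 0], "angular": [0, 0, 0]}, {"gripper": -1, "translation": [-21, -16.4, 0], "angular": [0, 0, 0]}, {"gripper": -1, "translation": [-21, -16.4, 0], "angular": [0, 0, 0]}, {"gripper": -1, "translation": [0, 0, 0], "angular": [0, 0, 0]}, {"gripper": -1, "translation": [0, 0, 0], "angular": [0, 0, 0]}, {"gripper": -1, "translation": [0, 0, 0], "angular": [0, 0, 0]}]}}

```text
t: 15.52
eef_pos: [465.7, -318.7, 358.5]
ee_rot: [[0.032, 0.999, -0.0], [0.999, -0.032, 0.0], [0.0, -0.0, -1.0]]
force: [0.8, -0.1, -0.7]
gripper_width: 49.7
grasp_force: 30.0
```

Run:
```python
from h import *
import pickle
f=grab("wrist");A=grab("scene");B=grab("side");pickle.dump((f,A,B),open("f4.pkl","wb"))
go(455,-370,57,88.1)
a=cv2.resize(A["img"][270:390,140:300],None,fx=2.5,fy=2.5);b=cv2.resize(B["img"][270:400,290:450],None,fx=2.5,fy=2.307)
w=cv2.resize(f["img"],(480,300))
c=np.zeros((600,800,3),np.uint8);c[:300,:400]=a;c[:300,400:]=b;c[300:,:480]=w
cv2.imwrite("pics/tray.png",c[...,::-1])
```

```text
t 15.7 turn [-0.    -0.     0.001] shift [-51.536  -9.08  138.639]  grasp pt now [ 465.779 -318.787  195.639] yaw 88.17 w 49.5213077687438 F [ 0.892 -0.659 -0.095]
```

View pics/tray.png

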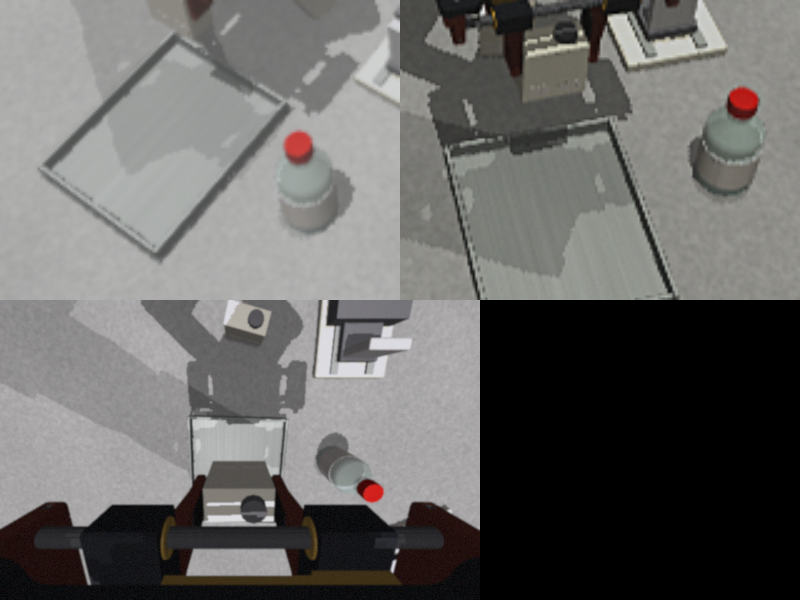

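The composite shows all the tray corners, and the held cartridge is upright. Next I'll compute the tray pose.

Run:
```python
from h import *
import pickle
f,A,B=pickle.load(open("f4.pkl","rb"))
P=[plane(A,q,22)[:2] for q in((209.2,284.8),(255.6,311.2),(203.2,373.2),(156.8,338))]
print(P,np.mean(P,0),[np.linalg.norm(P[i]-P[i-1]) for i in range(4)])
print([plane(f,q,22)[:2] for q in((254.7,157.3),(380,157.3))])
print([plane(B,q,22)[:2] for q in((290+45/2.5,270+150/2.307),(290+212/2.5,270+122/2.307),(290+275/2.5,270+295/2.307))])
print("c4",[ (c,plane(f,c,67.5)) for c,_ in [dark(f,(341,25))]])
for a,b in(((223,316),(266,335)),((231,301),(272,314))):
  a,b=[(q[0]/.75,(q[1]-300)/.75) for q in(a,b)];p,q=plane(f,a,60),plane(f,b,60);print(p,q,np.degrees(np.arctan2(*(q-p)[1::-1])))
```

```text
[array([ 398.113, -285.165]), array([ 544.572, -288.544]), array([ 535.673, -467.889]), array([ 389.102, -457.581])] [ 466.865 -374.795] [np.float64(172.65167011872546), np.float64(146.49811894282993), np.float64(179.56631583924602), np.float64(146.93256388606218)]
[array([ 395.309, -280.003]), array([ 533.441, -284.462])]
[array([ 389.538, -281.915]), array([ 537.092, -291.72 ]), array([ 525.07 , -463.599])]
c4 [(array([340.8  ,  25.017]), array([ 488.034, -166.989,   67.5  ]))]
[ 451.437 -160.929   60.   ] [ 500.576 -182.031   60.   ] -23.240073830632245
[ 461.196 -146.453   60.   ] [ 507.33  -160.759   60.   ] -17.228787603125387
```

{"name": "play_rows", "arguments": {"targets": [{"gripper": -1, "translation": [-18, 0.3, 0], "angular": [0, 0, 0]}, {"gripper": -1, "translation": [-22, 0.3, 5], "angular": [0, 0, 0]}, {"gripper": -1, "translation": [-22, 0.3, 10], "angular": [0, 0, 0]}, {"gripper": -1, "translation": [-22, 0.3, 10], "angular": [0, 0, 0]}, {"gripper": -1, "translation": [-22, 0.3, 10], "angular": [0, 0, 0]}, {"gripper": -1, "translation": [0, 0, 20], "angular": [0, 0, 0]}, {"gripper": -1, "translation": [0, 0, 20], "angular": [0, 0, 0]}, {"gripper": -1, "translation": [0, 0, 20], "angular": [0, 0, 0]}, {"gripper": -1, "translation": [0, 0, 15], "angular": [0, 0, 0]}, {"gripper": -1, "translation": [0, 0, 13], "angular": [0, 0, 0]}, {"gripper": -1, "translation": [0, 0, 9], "angular": [0, 0, 0]}, {"gripper": -1, "translation": [0, 0, 6], "angular": [0, 0, 0]}, {"gripper": -1, "translation": [0, 0, 0], "angular": [0, 0, 0]}, {"gripper": -1, "translation": [0, 0, 0], "angular": [0, 0, 0]}, {"gripper": -1, "translation": [0, 0, 0], "angular": [0, 0, 0]}]}}

```text
t: 17.55
eef_pos: [463.6, -425.4, 221.2]
ee_rot: [[0.033, 0.999, 0.001], [0.999, -0.033, -0.001], [-0.001, 0.001, -1.0]]
force: [0.2, 0.7, -0.7]
gripper_width: 49.7
grasp_force: 30.0
```

```bash
python3 -c "
from h import *
go(464,-425,56.5,88.1)"
```

```text
t 17.6 turn [0.001 0.001 0.   ] shift [0.463 0.418 1.689]  grasp pt now [ 463.67  -425.547   58.189] yaw 88.11 w 49.7237026565766 F [ 0.238  0.698 -0.667]
```

{"name": "play_rows", "arguments": {"targets": [{"gripper": -1, "translation": [0, 0, 2], "angular": [0, 0, 0]}, {"gripper": 1, "translation": [0, 0, 0], "angular": [0, 0, 0]}, {"gripper": 1, "translation": [0, 0, 0], "angular": [0, 0, 0]}, {"gripper": 1, "translation": [0, 0, 0], "angular": [0, 0, 0]}, {"gripper": 1, "translation": [0, 0, -10], "angular": [0, 0, 0]}, {"gripper": 1, "translation": [0, 0, -25], "angular": [0, 0, 0]}, {"gripper": 1, "translation": [0, 0, -30], "angular": [0, 0, 0]}, {"gripper": 1, "translation": [0, 0, -35], "angular": [0, 0, 0]}, {"gripper": 1, "translation": [0, 0, -35], "angular": [0, 0, 0]}, {"gripper": 1, "translation": [28, 12, 0], "angular": [0, 0, 0]}, {"gripper": 1, "translation": [28, 12, 0], "angular": [0, 0, 0]}, {"gripper": 1, "translation": [28, 12, 0], "angular": [0, 0, 0]}, {"gripper": 1, "translation": [28, 12, 0], "angular": [0, 0, 0]}, {"gripper": 1, "translation": [28, 12, 0], "angular": [0, 0, 0]}, {"gripper": 1, "translation": [28, 12, 0], "angular": [0, 0, 0]}, {"gripper": 1, "translation": [28, 12, 0], "angular": [0, 0, 0]}, {"gripper": 1, "translation": [28, 12, 0], "angular": [0, 0, 0]}, {"gripper": 1, "translation": [28, 12, 0], "angular": [0, 0, 0]}, {"gripper": 1, "translation": [28, 12, 0], "angular": [0, 0, 0]}]}}

```text
t: 19.92
eef_pos: [592.9, -148.4, 354.5]
ee_rot: [[0.033, 0.999, 0.001], [0.999, -0.033, -0.0], [-0.0, 0.001, -1.0]]
force: [-0.2, 0.1, -0.1]
gripper_width: 87.7
grasp_force: 0.0
```

{"name": "play_rows", "arguments": {"targets": [{"gripper": 1, "translation": [28, 12, 0], "angular": [0, 0, 0]}, {"gripper": 1, "translation": [28, 12, 0], "angular": [0, 0, 0]}, {"gripper": 1, "translation": [26.5, 11.5, 0], "angular": [0, 0, 0]}, {"gripper": 1, "translation": [0, 0, 10], "angular": [0, 0, 0]}, {"gripper": 1, "translation": [0, 0, 0], "angular": [0, 0, 0]}, {"gripper": 1, "translation": [0, 0, 0], "angular": [0, 0, 0]}, {"gripper": 1, "translation": [0, 0, 0], "angular": [0, 0, 0]}]}}

```text
t: 20.8
eef_pos: [630.6, -68.9, 343.9]
ee_rot: [[0.034, 0.999, 0.0], [0.999, -0.034, -0.0], [-0.0, 0.0, -1.0]]
force: [0.9, 0.3, 0.5]
gripper_width: 87.7
grasp_force: 0.0
```

```bash
python3 -c "
from h import *
go(631,-68,75,88.1)
A=grab('scene');save(A,'s5.png')"
```

```text
t 20.8 turn [ 0.     0.    -0.001] shift [  0.907   0.338 105.937]  grasp pt now [630.661 -68.91  180.937] yaw 88.05 w 87.73889604707242 F [0.883 0.258 0.471]
```

Good accuracy. Next: descend, grip spent 2, lift and carry it to the tray at (464,-371).

{"name": "play_rows", "arguments": {"force": 30, "targets": [{"gripper": 1, "translation": [1, 0.3, 20], "angular": [0, 0, 0]}, {"gripper": 1, "translation": [0, 0, 22], "angular": [0, 0, 0]}, {"gripper": 1, "translation": [0, 0, 22], "angular": [0, 0, 0]}, {"gripper": 1, "translation": [0, 0, 20], "angular": [0, 0, 0]}, {"gripper": 1, "translation": [0, 0, 14], "angular": [0, 0, 0]}, {"gripper": 1, "translation": [0, 0, 7], "angular": [0, 0, 0]}, {"gripper": 1, "translation": [0, 0, 0], "angular": [0, 0, 0]}, {"gripper": 1, "translation": [0, 0, 0], "angular": [0, 0, 0]}, {"gripper": -1, "translation": [0, 0, 0], "angular": [0, 0, 0]}, {"gripper": -1, "translation": [0, 0, 0], "angular": [0, 0, 0]}, {"gripper": -1, "translation": [0, 0, 0], "angular": [0, 0, 0]}, {"gripper": -1, "translation": [0, 0, 0], "angular": [0, 0, 0]}, {"gripper": -1, "translation": [0, 0, 0], "angular": [0, 0, 0]}, {"gripper": -1, "translation": [0, 0, -10], "angular": [0, 0, 0]}, {"gripper": -1, "translation": [0, 0, -20], "angular": [0, 0, 0]}, {"gripper": -1, "translation": [0, 0, -20], "angular": [0, 0, 0]}, {"gripper": -1, "translation": [0, 0, -25], "angular": [0, 0, 0]}, {"gripper": -1, "translation": [0, 0, -25], "angular": [0, 0, 0]}, {"gripper": -1, "translation": [0, 0, 0], "angular": [0, 0, 0]}]}}

```text
t: 23.22
eef_pos: [631.7, -67.2, 342.0]
ee_rot: [[0.033, 0.999, 0.005], [0.999, -0.033, -0.001], [-0.0, 0.005, -1.0]]
force: [-0.3, -0.3, 0.1]
gripper_width: 50.0
grasp_force: 30.0
```

```bash
python3 -c "
from h import *
go(464,-371,56.5,88.1,12)"
```

```text
t 23.2 turn [0.005 0.    0.   ] shift [-309.191 -157.513  122.458] ('per row', array([-25.766, -13.126,  10.205])) grasp pt now [632.469 -67.304 178.96 ] yaw 88.11 w 49.994822311496904 F [-0.343 -0.306  0.055]
```

{"name": "play_rows", "arguments": {"targets": [{"gripper": -1, "translation": [-15.2, -8.1, 0], "angular": [0, 0, 0]}, {"gripper": -1, "translation": [-26.7, -13.6, 0], "angular": [0, 0, 0]}, {"gripper": -1, "translation": [-26.7, -13.6, 0], "angular": [0, 0, 0]}, {"gripper": -1, "translation": [-26.7, -13.6, 0], "angular": [0, 0, 0]}, {"gripper": -1, "translation": [-26.7, -13.6, 0], "angular": [0, 0, 0]}, {"gripper": -1, "translation": [-26.7, -13.6, 0], "angular": [0, 0, 0]}, {"gripper": -1, "translation": [-26.7, -13.6, 0], "angular": [0, 0, 0]}, {"gripper": -1, "translation": [-26.7, -13.6, 0], "angular": [0, 0, 0]}, {"gripper": -1, "translation": [-26.7, -13.6, 0], "angular": [0, 0, 0]}, {"gripper": -1, "translation": [-26.7, -13.6, 0], "angular": [0, 0, 0]}, {"gripper": -1, "translation": [-26.7, -13.6, 0], "angular": [0, 0, 0]}, {"gripper": -1, "translation": [-26.7, -13.6, 0], "angular": [0, 0, 0]}, {"gripper": -1, "translation": [0, 0, 20], "angular": [0, 0, 0]}, {"gripper": -1, "translation": [0, 0, 24], "angular": [0, 0, 0]}, {"gripper": -1, "translation": [0, 0, 24], "angular": [0, 0, 0]}, {"gripper": -1, "translation": [0, 0, 22], "angular": [0, 0, 0]}, {"gripper": -1, "translation": [0, 0, 15], "angular": [0, 0, 0]}, {"gripper": -1, "translation": [0, 0, 10], "angular": [0, 0, 0]}, {"gripper": -1, "translation": [0, 0, 4], "angular": [0, 0, 0]}, {"gripper": -1, "translation": [0, 0, 0], "angular": [0, 0, 0]}]}}

```text
t: 25.72
eef_pos: [463.4, -370.7, 219.8]
ee_rot: [[0.033, 0.999, 0.0], [0.999, -0.033, -0.0], [-0.0, 0.0, -1.0]]
force: [-0.2, -0.3, -1.0]
gripper_width: 50.0
grasp_force: 30.0
```

```bash
python3 -c "
from h import *
go(464,-371,56.5,88.1)"
```

```text
t 25.7 turn [0. 0. 0.] shift [-0.246  0.619  0.31 ]  grasp pt now [ 463.412 -370.754   56.81 ] yaw 88.11 w 49.9966589324853 F [-0.158 -0.333 -1.045]
```

{"name": "play_rows", "arguments": {"targets": [{"gripper": -1, "translation": [0, 0, 1], "angular": [0, 0, 0]}, {"gripper": 1, "translation": [0, 0, 0], "angular": [0, 0, 0]}, {"gripper": 1, "translation": [0, 0, 0], "angular": [0, 0, 0]}, {"gripper": 1, "translation": [0, 0, 0], "angular": [0, 0, 0]}, {"gripper": 1, "translation": [0, 0, -10], "angular": [0, 0, 0]}, {"gripper": 1, "translation": [0, 0, -25], "angular": [0, 0, 0]}, {"gripper": 1, "translation": [0, 0, -30], "angular": [0, 0, 0]}, {"gripper": 1, "translation": [0, 0, -35], "angular": [0, 0, 0]}, {"gripper": 1, "translation": [0, 0, -25], "angular": [0, 0, 0]}, {"gripper": 1, "translation": [28, 12.1, 0], "angular": [0, 0, 0]}, {"gripper": 1, "translation": [28, 12.1, 0], "angular": [0, 0, 0]}, {"gripper": 1, "translation": [28, 12.1, 0], "angular": [0, 0, 0]}, {"gripper": 1, "translation": [28, 12.1, 0], "angular": [0, 0, 0]}, {"gripper": 1, "translation": [28, 12.1, 0], "angular": [0, 0, 0]}, {"gripper": 1, "translation": [28, 12.1, 0], "angular": [0, 0, 0]}, {"gripper": 1, "translation": [28, 12.1, 0], "angular": [0, 0, 0]}, {"gripper": 1, "translation": [28, 12.1, 0], "angular": [0, 0, 0]}, {"gripper": 1, "translation": [28, 12.1, 0], "angular": [0, 0, 0]}, {"gripper": 1, "translation": [28, 12.1, 0], "angular": [0, 0, 0]}]}}

```text
t: 28.1
eef_pos: [593.8, -93.8, 344.5]
ee_rot: [[0.033, 0.999, 0.001], [0.999, -0.033, -0.0], [-0.0, 0.001, -1.0]]
force: [-0.5, -0.9, 0.2]
gripper_width: 87.8
grasp_force: 0.0
```

{"name": "play_rows", "arguments": {"targets": [{"gripper": 1, "translation": [28, 12.1, 0], "angular": [0, 0, 0]}, {"gripper": 1, "translation": [28, 12.1, 0], "angular": [0, 0, 0]}, {"gripper": 1, "translation": [28, 12.1, 0], "angular": [0, 0, 0]}, {"gripper": 1, "translation": [0, 0, 0], "angular": [0, 0, 0]}, {"gripper": 1, "translation": [0, 0, 0], "angular": [0, 0, 0]}, {"gripper": 1, "translation": [0, 0, 0], "angular": [0, 0, 0]}]}}

```text
t: 28.85
eef_pos: [632.2, -12.9, 343.8]
ee_rot: [[0.034, 0.999, -0.0], [0.999, -0.034, -0.0], [-0.0, -0.0, -1.0]]
force: [-0.7, -0.2, -0.5]
gripper_width: 87.9
grasp_force: 0.0
```

```bash
python3 -c "
from h import *
go(632.8,-12,75,88.1)"
```

```text
t 28.9 turn [-0.     0.    -0.001] shift [  0.959   0.605 105.834]  grasp pt now [632.125 -12.962 180.834] yaw 88.05 w 87.94569591248404 F [-0.68  -0.219 -0.478]
```

{"name": "play_rows", "arguments": {"force": 30, "targets": [{"gripper": 1, "translation": [0.5, 0.6, 20], "angular": [0, 0, 0]}, {"gripper": 1, "translation": [0, 0, 22], "angular": [0, 0, 0]}, {"gripper": 1, "translation": [0, 0, 22], "angular": [0, 0, 0]}, {"gripper": 1, "translation": [0, 0, 20], "angular": [0, 0, 0]}, {"gripper": 1, "translation": [0, 0, 14], "angular": [0, 0, 0]}, {"gripper": 1, "translation": [0, 0, 7], "angular": [0, 0, 0]}, {"gripper": 1, "translation": [0, 0, 0], "angular": [0, 0, 0]}, {"gripper": 1, "translation": [0, 0, 0], "angular": [0, 0, 0]}, {"gripper": -1, "translation": [0, 0, 0], "angular": [0, 0, 0]}, {"gripper": -1, "translation": [0, 0, 0], "angular": [0, 0, 0]}, {"gripper": -1, "translation": [0, 0, 0], "angular": [0, 0, 0]}, {"gripper": -1, "translation": [0, 0, 0], "angular": [0, 0, 0]}, {"gripper": -1, "translation": [0, 0, 0], "angular": [0, 0, 0]}, {"gripper": -1, "translation": [0, 0, -10], "angular": [0, 0, 0]}, {"gripper": -1, "translation": [0, 0, -20], "angular": [0, 0, 0]}, {"gripper": -1, "translation": [0, 0, -20], "angular": [0, 0, 0]}, {"gripper": -1, "translation": [0, 0, -25], "angular": [0, 0, 0]}, {"gripper": -1, "translation": [0, 0, -25], "angular": [0, 0, 0]}, {"gripper": -1, "translation": [0, 0, 0], "angular": [0, 0, 0]}]}}

```text
t: 31.22
eef_pos: [633.7, -11.6, 342.0]
ee_rot: [[0.033, 0.999, 0.005], [0.999, -0.033, -0.0], [-0.0, 0.005, -1.0]]
force: [-0.3, -0.2, -0.0]
gripper_width: 49.8
grasp_force: 30.0
```

```bash
python3 -c "
from h import *
go(464,-318,56.5,88.1,12)"
```

```text
t 31.2 turn [0.005 0.    0.   ] shift [-311.885 -159.493  122.48 ] ('per row', array([-25.99 , -13.291,  10.207])) grasp pt now [634.566 -11.609 178.982] yaw 88.11 w 49.82507943398001 F [-0.344 -0.228 -0.048]
```

{"name": "play_rows", "arguments": {"targets": [{"gripper": -1, "translation": [-15.9, -9, 0], "angular": [0, 0, 0]}, {"gripper": -1, "translation": [-26.9, -13.7, 0], "angular": [0, 0, 0]}, {"gripper": -1, "translation": [-26.9, -13.7, 0], "angular": [0, 0, 0]}, {"gripper": -1, "translation": [-26.9, -13.7, 0], "angular": [0, 0, 0]}, {"gripper": -1, "translation": [-26.9, -13.7, 0], "angular": [0, 0, 0]}, {"gripper": -1, "translation": [-26.9, -13.7, 0], "angular": [0, 0, 0]}, {"gripper": -1, "translation": [-26.9, -13.7, 0], "angular": [0, 0, 0]}, {"gripper": -1, "translation": [-26.9, -13.7, 0], "angular": [0, 0, 0]}, {"gripper": -1, "translation": [-26.9, -13.7, 0], "angular": [0, 0, 0]}, {"gripper": -1, "translation": [-26.9, -13.7, 0], "angular": [0, 0, 0]}, {"gripper": -1, "translation": [-26.9, -13.7, 0], "angular": [0, 0, 0]}, {"gripper": -1, "translation": [-26.9, -13.7, 0], "angular": [0, 0, 0]}, {"gripper": -1, "translation": [0, 0, 20], "angular": [0, 0, 0]}, {"gripper": -1, "translation": [0, 0, 24], "angular": [0, 0, 0]}, {"gripper": -1, "translation": [0, 0, 24], "angular": [0, 0, 0]}, {"gripper": -1, "translation": [0, 0, 22], "angular": [0, 0, 0]}, {"gripper": -1, "translation": [0, 0, 15], "angular": [0, 0, 0]}, {"gripper": -1, "translation": [0, 0, 10], "angular": [0, 0, 0]}, {"gripper": -1, "translation": [0, 0, 4], "angular": [0, 0, 0]}, {"gripper": -1, "translation": [0, 0, 0], "angular": [0, 0, 0]}]}}

```text
t: 33.72
eef_pos: [463.3, -318.0, 219.8]
ee_rot: [[0.033, 0.999, 0.0], [0.999, -0.033, -0.0], [-0.0, 0.0, -1.0]]
force: [-0.1, 0.3, -0.1]
gripper_width: 50.1
grasp_force: 30.0
```

```bash
python3 -c "
from h import *
go(464,-318,56.5,88.1)"
```

```text
t 33.7 turn [0. 0. 0.] shift [0.016 0.683 0.301]  grasp pt now [ 463.337 -318.009   56.801] yaw 88.11 w 50.12356455479352 F [-0.084  0.315 -0.144]
```

{"name": "play_rows", "arguments": {"targets": [{"gripper": -1, "translation": [0, 0, 1], "angular": [0, 0, 0]}, {"gripper": 1, "translation": [0, 0, 0], "angular": [0, 0, 0]}, {"gripper": 1, "translation": [0, 0, 0], "angular": [0, 0, 0]}, {"gripper": 1, "translation": [0, 0, 0], "angular": [0, 0, 0]}, {"gripper": 1, "translation": [0, 0, -10], "angular": [0, 0, 0]}, {"gripper": 1, "translation": [0, 0, -25], "angular": [0, 0, 0]}, {"gripper": 1, "translation": [0, 0, -30], "angular": [0, 0, 0]}, {"gripper": 1, "translation": [0, 0, -35], "angular": [0, 0, 0]}, {"gripper": 1, "translation": [0, 0, -35], "angular": [0, 0, 0]}, {"gripper": 1, "translation": [20, 2, 0], "angular": [0, 0, 0]}, {"gripper": 1, "translation": [28, 2, 0], "angular": [0, 0, 0]}, {"gripper": 1, "translation": [20, 2, 0], "angular": [0, 0, 0]}, {"gripper": 1, "translation": [0, 0, 0], "angular": [0, 0, 0]}, {"gripper": 1, "translation": [0, 0, 0], "angular": [0, 0, 0]}, {"gripper": 1, "translation": [0, 0, 0], "angular": [0, 0, 0]}, {"gripper": 1, "translation": [0, 0, 0], "angular": [0, 0, 0]}]}}

```text
t: 35.72
eef_pos: [471.5, -250.7, 353.6]
ee_rot: [[0.034, 0.999, -0.0], [0.999, -0.034, -0.0], [-0.0, -0.0, -1.0]]
force: [0.9, 0.3, -0.7]
gripper_width: 88.2
grasp_force: 0.0
```

Run:
```python
from h import *
f=grab("wrist");A=grab("scene");B=grab("side")
print(proj(f,(489,-166.5,69)))
w=f["img"];c=np.zeros((600,800,3),np.uint8)
c[:300,:480]=cv2.resize(A["img"][90:390,100:480],(480,300))
c[:300,480:]=cv2.resize(B["img"][200:400,200:413],(320,300))
c[300:,:480]=cv2.resize(w,(480,300))
c[300:,480:]=cv2.resize(w[40:240,220:433],(320,300))
cv2.imwrite("pics/v6.png",c[...,::-1])
import pickle;pickle.dump((f,A,B),open("f6.pkl","wb"))
go(479.5,-163.5,49,71)
```

```text
[336.479 109.7  ]
t 35.9 turn [-0.    -0.     0.298] shift [ 84.846 -20.685 141.615]  grasp pt now [ 471.424 -250.449  190.615] yaw 88.08 w 88.04846313695914 F [-0.122 -0.498  0.491]
```

View pics/v6.png

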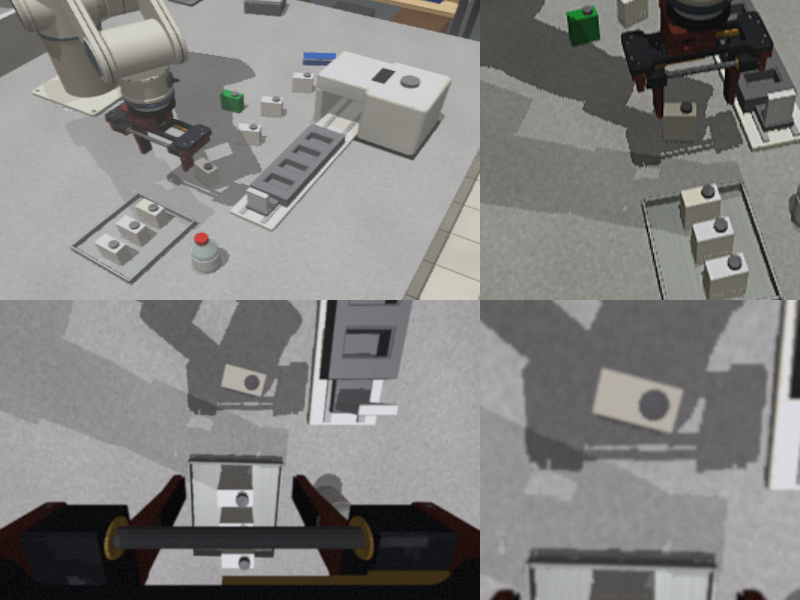

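The view shows three spent cartridges upright in the tray, an empty carriage, and fresh 4 nearly nadir with its top-face corners visible. I'll fit a min-area rectangle to its top face.

```bash
cat >> h.py <<'E'
def top(f,uv,z=60,th=None,r=45):
    "bright top face around the cap at uv: centre, yaw (deg, long side), sizes"
    g=cv2.cvtColor(f["img"],cv2.COLOR_RGB2GRAY).astype(float);x,y=map(int,uv)
    cap,_=dark(f,uv)
    m=np.zeros(g.shape,np.uint8);m[max(0,y-r):y+r,x-r:x+r]=1
    th=th or 150
    n,l,st,c=cv2.connectedComponentsWithStats((g>th).astype(np.uint8)*m)
    k=max((i for i in range(1,n) if np.hypot(*(c[i]-cap))<30),key=lambda i:st[i,4])
    cn=max(cv2.findContours((l==k).astype(np.uint8),0,1)[0],key=len)[:,0].astype(float)
    P=np.array([plane(f,q,z)[:2] for q in cn],np.float32)
    (c0,wh,a)=cv2.minAreaRect(P); 
    if wh[0]<wh[1]: a+=90;wh=wh[::-1]
    a=(a+90)%180-90
    return np.array(c0),a,np.array(wh),plane(f,cap,z+8)[:2]
E
python3 - <<'E'
from h import *
import pickle
f,A,B=pickle.load(open("f6.pkl","rb"))
for th in(135,145,155):
    try: print(th,top(f,(325,109),th=th))
    except Exception as e: print(th,e)
k=lambda x,y:(220+(x-480)/1.502,40+(y-300)/1.5)
P=[plane(f,k(*q),60)[:2] for q in((604,368),(683,387),(674,432),(594,411))]
print(P,np.mean(P,0))
for q in((1,0),(2,3)): d=P[q[0]]-P[q[1]];print(np.degrees(np.arctan2(d[1],d[0])),np.linalg.norm(d))
E
```

```text
135 (array([ 478.621, -163.522]), -16.251304626464844, array([50.394, 26.359]), array([ 486.177, -166.385]))
145 (array([ 478.586, -163.48 ]), -16.01708221435547, array([49.883, 25.782]), array([ 486.177, -166.385]))
155 (array([ 478.591, -163.486]), -16.115394592285156, array([49.184, 25.052]), array([ 486.177, -166.385]))
[array([ 459.684, -144.594]), array([ 506.517, -156.806]), array([ 501.034, -182.79 ]), array([ 452.393, -168.74 ])] [ 479.907 -163.232]
-14.614633633473238 48.39958111395979
-16.11112480069887 50.62928377611346
```

```bash
python3 -c "
from h import *
go(478.6,-163.5,51,73.9)"
```

```text
t 35.9 turn [-0.    -0.     0.247] shift [ 85.534 -17.231 139.615]  grasp pt now [ 471.424 -250.449  190.615] yaw 88.08 w 88.04846313695914 F [-0.122 -0.498  0.491]
```

{"name": "play_rows", "arguments": {"force": 30, "targets": [{"gripper": 1, "translation": [0, 0, 0], "angular": [0, 0, 0.124]}, {"gripper": 1, "translation": [0, 0, 0], "angular": [0, 0, 0.123]}, {"gripper": 1, "translation": [21.5, -4.3, 10], "angular": [0, 0, 0]}, {"gripper": 1, "translation": [21.5, -4.3, 10], "angular": [0, 0, 0]}, {"gripper": 1, "translation": [21.5, -4.3, 10], "angular": [0, 0, 0]}, {"gripper": 1, "translation": [21, -4.3, 10], "angular": [0, 0, 0]}, {"gripper": 1, "translation": [0, 0, 22], "angular": [0, 0, 0]}, {"gripper": 1, "translation": [0, 0, 22], "angular": [0, 0, 0]}, {"gripper": 1, "translation": [0, 0, 22], "angular": [0, 0, 0]}, {"gripper": 1, "translation": [0, 0, 18], "angular": [0, 0, 0]}, {"gripper": 1, "translation": [0, 0, 10], "angular": [0, 0, 0]}, {"gripper": 1, "translation": [0, 0, 5], "angular": [0, 0, 0]}, {"gripper": 1, "translation": [0, 0, 0], "angular": [0, 0, 0]}, {"gripper": 1, "translation": [0, 0, 0], "angular": [0, 0, 0]}, {"gripper": -1, "translation": [0, 0, 0], "angular": [0, 0, 0]}, {"gripper": -1, "translation": [0, 0, 0], "angular": [0, 0, 0]}, {"gripper": -1, "translation": [0, 0, 0], "angular": [0, 0, 0]}, {"gripper": -1, "translation": [0, 0, 0], "angular": [0, 0, 0]}, {"gripper": -1, "translation": [0, 0, 0], "angular": [0, 0, 0]}]}}

```text
t: 38.25
eef_pos: [478.7, -163.3, 214.7]
ee_rot: [[0.276, 0.961, 0.0], [0.961, -0.276, -0.0], [-0.0, 0.0, -1.0]]
force: [0.5, -0.1, 1.1]
gripper_width: 49.8
grasp_force: 30.0
```

```bash
python3 -c "
from h import *
go(478.6,-163.5,51,73.9)"
```

```text
t 38.2 turn [0.    0.    0.001] shift [-0.247 -0.067  0.744]  grasp pt now [ 478.791 -163.3     51.744] yaw 73.96 w 49.792463127200875 F [ 0.52  -0.112  1.117]
```

{"name": "play_rows", "arguments": {"targets": [{"gripper": -1, "translation": [0, 0, -10], "angular": [0, 0, 0]}, {"gripper": -1, "translation": [0, 0, -20], "angular": [0, 0, 0]}, {"gripper": -1, "translation": [0, 0, -25], "angular": [0, 0, 0]}, {"gripper": -1, "translation": [0, 0, -25], "angular": [0, 0, 0]}, {"gripper": -1, "translation": [0, 0, -20], "angular": [0, 0, 0]}, {"gripper": -1, "translation": [0, 0, -10], "angular": [0, 0, 0]}, {"gripper": -1, "translation": [0, 0, 0], "angular": [0, 0, -0.124]}, {"gripper": -1, "translation": [0, 0, 0], "angular": [0, 0, -0.123]}, {"gripper": -1, "translation": [0, 0, 0], "angular": [0, 0, 0]}]}}

```text
t: 39.38
eef_pos: [478.4, -163.2, 324.5]
ee_rot: [[0.034, 0.999, -0.001], [0.999, -0.034, 0.0], [0.0, -0.001, -1.0]]
force: [0.7, 0.7, -1.2]
gripper_width: 49.9
grasp_force: 30.0
```

```bash
python3 -c "
from h import *
go(634.8,43.7,76,88.1,10)"
```

```text
t 39.4 turn [-0.001 -0.    -0.001] shift [211.935 149.483  85.509] ('per row', array([21.193, 14.948,  8.551])) grasp pt now [ 478.262 -163.123  161.509] yaw 88.05 w 49.91203939418647 F [ 0.676  0.7   -1.223]
```

{"name": "play_rows", "arguments": {"targets": [{"gripper": -1, "translation": [11.9, 8.5, 0], "angular": [0, 0, 0]}, {"gripper": -1, "translation": [20, 14.1, 0], "angular": [0, 0, 0]}, {"gripper": -1, "translation": [20, 14.1, 0], "angular": [0, 0, 0]}, {"gripper": -1, "translation": [20, 14.1, 0], "angular": [0, 0, 0]}, {"gripper": -1, "translation": [20, 14.1, 0], "angular": [0, 0, 0]}, {"gripper": -1, "translation": [20, 14.1, 0], "angular": [0, 0, 0]}, {"gripper": -1, "translation": [20, 14.1, 0], "angular": [0, 0, 0]}, {"gripper": -1, "translation": [20, 14.1, 0], "angular": [0, 0, 0]}, {"gripper": -1, "translation": [20, 14.1, 0], "angular": [0, 0, 0]}, {"gripper": -1, "translation": [20, 14.1, 0], "angular": [0, 0, 0]}, {"gripper": -1, "translation": [20, 14.1, 0], "angular": [0, 0, 0]}, {"gripper": -1, "translation": [0, 0, 0], "angular": [0, 0, 0]}, {"gripper": -1, "translation": [0, 0, 0], "angular": [0, 0, 0]}, {"gripper": -1, "translation": [0, 0, 0], "angular": [0, 0, 0]}]}}

```text
t: 41.12
eef_pos: [634.6, 43.0, 324.6]
ee_rot: [[0.034, 0.999, -0.001], [0.999, -0.034, -0.0], [-0.0, -0.001, -1.0]]
force: [0.2, -0.4, -1.2]
gripper_width: 49.9
grasp_force: 30.0
```

Run:
```python
from h import *
f=grab("wrist")
c=f["img"][:, :];save(f,"w7.png")
import pickle;pickle.dump(f,open("f7.pkl","wb"))
go(634.8,43.7,76,88.1)
```

```text
t 41.2 turn [-0.     0.    -0.001] shift [ 0.662  0.099 85.652]  grasp pt now [634.608  43.026 161.652] yaw 88.07 w 50.22377951742997 F [-0.381 -0.381 -0.727]
```

View pics/w7.png

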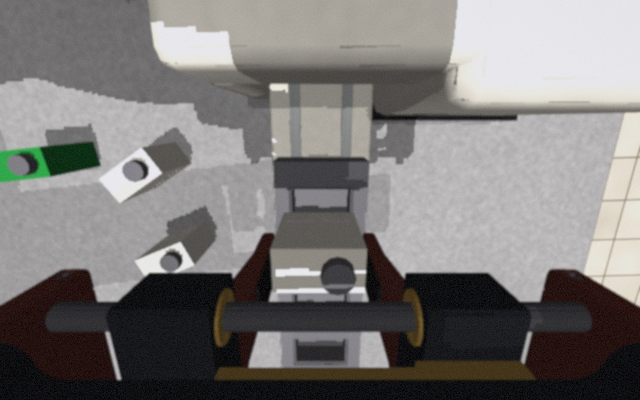

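The view shows the cartridge held upright over slot 4, whose far mouth edge is near row 190. Fresh 2's cap is at (135,168) and fresh 3's at (171,260).

Run:
```python
from h import *
import pickle
f=pickle.load(open("f7.pkl","rb"))
for y in(84.7,61.7,58.7): print(y,proj(f,(634.8+.033*(y-43.7),y,50)))
g=cv2.cvtColor(f["img"],cv2.COLOR_RGB2GRAY);print(g[150:215,320])
print(g[200,270:375])
for th in(140,):
  for uv in((135,168),(171,260)):
    print(top(f,uv,th=th))
```

```text
84.7 [320.141 160.215]
61.7 [320.116 185.468]
58.7 [320.113 188.669]
[170 173 168 164 151 134 116  88  55  38  45  49  61  62  63  66  65  66
  63  67  67  64  63  64  67  67  69  63  64  65  64  64  62  65  67  66
  56  62  79 108 128 135 136 133 133 130 137 133 136 135 133 135 134 135
 134 130 127 106  77  62  63  66  80  89  88]
[163 160 160 156 149 139 133 130 129 133 129 131 130 129 132 131 133 129
 120 103  96  80  62  48  64  95 124 133 130 134 134 134 135 134 137 138
 132 133 133 134 134 135 132 131 137 133 135 134 133 136 133 135 135 133
 136 134 134 136 134 135 133 132 131 132 133 133 138 131 131 134 130 129
 134 132 133 131 112  74  49  62  84  96 103 113 123 127 128 127 125 126
 127 127 130 125 126 124 132 143 154 158 155 155 158 159 157]
(array([473.912,  83.555]), -1.9400787353515625, array([91.018, 77.348]), array([481.583,  84.448]))
(array([488.995,   1.51 ]), -1.9082260131835938, array([93.225, 79.982]), array([495.864,  -3.399]))
```

{"name": "play_rows", "arguments": {"targets": [{"gripper": -1, "translation": [0.6, 0.1, 15], "angular": [0, 0, 0]}, {"gripper": -1, "translation": [0, 0, 18], "angular": [0, 0, 0]}, {"gripper": -1, "translation": [0, 0, 14], "angular": [0, 0, 0]}, {"gripper": -1, "translation": [0, 0, 8], "angular": [0, 0, 0]}, {"gripper": -1, "translation": [0, 0, 6], "angular": [0, 0, 0]}, {"gripper": -1, "translation": [0, 0, 6], "angular": [0, 0, 0]}, {"gripper": -1, "translation": [0, 0, 6], "angular": [0, 0, 0]}, {"gripper": -1, "translation": [0, 0, 6], "angular": [0, 0, 0]}, {"gripper": -1, "translation": [0, 0, 4], "angular": [0, 0, 0]}, {"gripper": -1, "translation": [0, 0, 2.5], "angular": [0, 0, 0]}, {"gripper": -1, "translation": [0, 0, 0], "angular": [0, 0, 0]}, {"gripper": -1, "translation": [0, 0, 0], "angular": [0, 0, 0]}]}}

```text
t: 42.68
eef_pos: [635.2, 44.2, 239.3]
ee_rot: [[0.033, 0.999, 0.0], [0.999, -0.033, 0.0], [0.0, 0.0, -1.0]]
force: [-0.1, -0.3, -0.8]
gripper_width: 50.0
grasp_force: 30.0
```

Run:
```python
from h import *
go(634.8,43.7,76,88.1)
```

```text
t 42.7 turn [ 0. -0.  0.] shift [-0.525 -0.399  0.322]  grasp pt now [635.258  44.217  76.322] yaw 88.11 w 50.04844127444395 F [-0.142 -0.326 -0.846]
```

{"name": "play_rows", "arguments": {"targets": [{"gripper": -1, "translation": [0, 0, 0.5], "angular": [0, 0, 0]}, {"gripper": 1, "translation": [0, 0, 0], "angular": [0, 0, 0]}, {"gripper": 1, "translation": [0, 0, 0], "angular": [0, 0, 0]}, {"gripper": 1, "translation": [0, 0, 0], "angular": [0, 0, 0]}, {"gripper": 1, "translation": [0, 0, -10], "angular": [0, 0, 0]}, {"gripper": 1, "translation": [0, 0, -25], "angular": [0, 0, 0]}, {"gripper": 1, "translation": [0, 0, -35], "angular": [0, 0, 0]}, {"gripper": 1, "translation": [0, 0, -35], "angular": [0, 0, 0]}, {"gripper": 1, "translation": [-17.4, -18, 0], "angular": [0, 0, 0]}, {"gripper": 1, "translation": [-17.4, -18, 0], "angular": [0, 0, 0]}, {"gripper": 1, "translation": [-17.4, -18, 0], "angular": [0, 0, 0]}, {"gripper": 1, "translation": [-17.4, -18, 0], "angular": [0, 0, 0]}, {"gripper": 1, "translation": [-17.4, -18, 0], "angular": [0, 0, 0]}, {"gripper": 1, "translation": [-17.4, -18, 0], "angular": [0, 0, 0]}, {"gripper": 1, "translation": [-17.4, -18, 0], "angular": [0, 0, 0]}, {"gripper": 1, "translation": [-17.4, -18, 0], "angular": [0, 0, 0]}, {"gripper": 1, "translation": [0, 0, 0], "angular": [0, 0, 0]}, {"gripper": 1, "translation": [0, 0, 0], "angular": [0, 0, 0]}, {"gripper": 1, "translation": [0, 0, 0], "angular": [0, 0, 0]}, {"gripper": 1, "translation": [0, 0, 0], "angular": [0, 0, 0]}]}}

```text
t: 45.18
eef_pos: [487.0, -89.8, 343.6]
ee_rot: [[0.032, 0.999, 0.0], [0.999, -0.032, 0.0], [0.0, 0.0, -1.0]]
force: [0.6, -0.7, -0.9]
gripper_width: 87.7
grasp_force: 0.0
```

Run:
```python
from h import *
f=grab("wrist")
import pickle;pickle.dump(f,open("f8.pkl","wb"))
print(proj(f,(495,-1.5,69)))
go(486,-90,180,88.1)
c,st=dark(f,proj(f,(495,-1.5,69)));print(c,st)
for th in(120,135,150,160,175): 
    try: print(th,top(f,c,th=th,r=38))
    except Exception as e: print(th,e)
b=cv2.resize(f["img"],(480,300));
u,v=map(int,c);v=max(v,50);z=cv2.resize(f["img"][v-50:v+50,u-50:u+50],(300,300))
cv2.imwrite("pics/w8.png",np.hstack([b,z])[...,::-1])
```

```text
[325.911 104.693]
t 45.2 turn [ 0.    -0.     0.001] shift [-0.206 -0.934  0.62 ]  grasp pt now [486.95  -89.819 180.62 ] yaw 88.15 w 87.55373037638067 F [-0.217 -0.215  0.354]
[324.801 106.012] [  6   8  20  21 332]
120 (array([484.882,  -5.843]), 20.3737735748291, array([52.084, 28.164]), array([494.084,  -2.481]))
135 (array([484.848,  -5.814]), 20.386798858642578, array([51.09 , 26.963]), array([494.084,  -2.481]))
150 (array([484.898,  -5.827]), 20.71747589111328, array([50.243, 25.985]), array([494.084,  -2.481]))
160 (array([484.888,  -5.742]), 20.450265884399414, array([49.636, 25.533]), array([494.084,  -2.481]))
175 (array([484.849,  -5.811]), 20.73643684387207, array([48.527, 24.422]), array([494.084,  -2.481]))
```

View pics/w8.png

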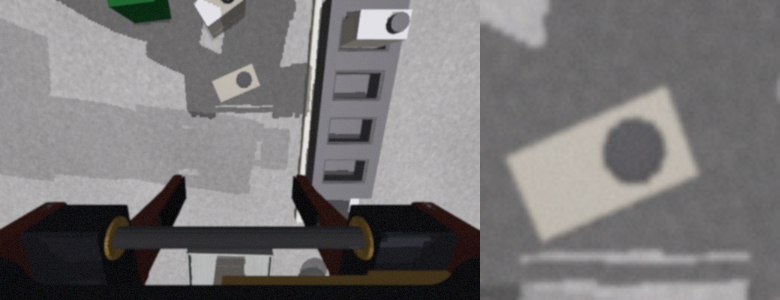

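```bash
python3 -c "
from h import *
go(484.9,-5.8,51,110.5,5)"
```

```text
t 45.2 turn [ 0.   -0.   -0.39] shift [ 79.419  27.515 129.62 ] ('per row', array([15.884,  5.503, 25.924])) grasp pt now [486.95  -89.819 180.62 ] yaw 88.15 w 87.55373037638067 F [-0.217 -0.215  0.354]
```

{"name": "play_rows", "arguments": {"force": 30, "targets": [{"gripper": 1, "translation": [0, 0, 0], "angular": [0, 0, -0.13]}, {"gripper": 1, "translation": [0, 0, 0], "angular": [0, 0, -0.13]}, {"gripper": 1, "translation": [0, 0, 0], "angular": [0, 0, -0.13]}, {"gripper": 1, "translation": [19.8, 6.9, 8], "angular": [0, 0, 0]}, {"gripper": 1, "translation": [19.8, 6.9, 8], "angular": [0, 0, 0]}, {"gripper": 1, "translation": [19.8, 6.9, 8], "angular": [0, 0, 0]}, {"gripper": 1, "translation": [19.8, 6.8, 8], "angular": [0, 0, 0]}, {"gripper": 1, "translation": [0, 0, 22], "angular": [0, 0, 0]}, {"gripper": 1, "translation": [0, 0, 22], "angular": [0, 0, 0]}, {"gripper": 1, "translation": [0, 0, 22], "angular": [0, 0, 0]}, {"gripper": 1, "translation": [0, 0, 17], "angular": [0, 0, 0]}, {"gripper": 1, "translation": [0, 0, 9], "angular": [0, 0, 0]}, {"gripper": 1, "translation": [0, 0, 5], "angular": [0, 0, 0]}, {"gripper": 1, "translation": [0, 0, 0], "angular": [0, 0, 0]}, {"gripper": 1, "translation": [0, 0, 0], "angular": [0, 0, 0]}, {"gripper": -1, "translation": [0, 0, 0], "angular": [0, 0, 0]}, {"gripper": -1, "translation": [0, 0, 0], "angular": [0, 0, 0]}, {"gripper": -1, "translation": [0, 0, 0], "angular": [0, 0, 0]}, {"gripper": -1, "translation": [0, 0, 0], "angular": [0, 0, 0]}, {"gripper": -1, "translation": [0, 0, 0], "angular": [0, 0, 0]}]}}

```text
t: 47.72
eef_pos: [484.9, -6.3, 214.8]
ee_rot: [[-0.349, 0.937, 0.0], [0.937, 0.349, 0.0], [-0.0, 0.0, -1.0]]
force: [0.5, 1.0, 0.5]
gripper_width: 49.7
grasp_force: 30.0
```

```bash
python3 -c "
from h import *
go(484.9,-5.8,51,110.5)"
```

```text
t 47.7 turn [ 0.     0.    -0.001] shift [0.498 0.228 0.768]  grasp pt now [484.926  -6.346  51.768] yaw 110.46 w 49.66950552179748 F [0.482 0.973 0.508]
```

{"name": "play_rows", "arguments": {"targets": [{"gripper": -1, "translation": [0, 0, -10], "angular": [0, 0, 0]}, {"gripper": -1, "translation": [0, 0, -20], "angular": [0, 0, 0]}, {"gripper": -1, "translation": [0, 0, -25], "angular": [0, 0, 0]}, {"gripper": -1, "translation": [0, 0, -25], "angular": [0, 0, 0]}, {"gripper": -1, "translation": [0, 0, -20], "angular": [0, 0, 0]}, {"gripper": -1, "translation": [0, 0, -10], "angular": [0, 0, 0]}, {"gripper": -1, "translation": [0, 0, 0], "angular": [0, 0, 0.13]}, {"gripper": -1, "translation": [0, 0, 0], "angular": [0, 0, 0.13]}, {"gripper": -1, "translation": [0, 0, 0], "angular": [0, 0, 0.13]}, {"gripper": -1, "translation": [0, 0, 0], "angular": [0, 0, 0]}, {"gripper": -1, "translation": [0, 0, 0], "angular": [0, 0, 0]}]}}

```text
t: 49.1
eef_pos: [484.6, -6.3, 324.6]
ee_rot: [[0.03, 1.0, -0.0], [1.0, -0.03, 0.0], [0.0, -0.0, -1.0]]
force: [0.3, -0.4, -1.4]
gripper_width: 50.1
grasp_force: 30.0
```

```bash
python3 -c "
from h import *
go(632.9,-12.2,76,88.1,7)"
```

```text
t 49.1 turn [-0.    -0.     0.003] shift [ -0.944 148.425  85.552] ('per row', array([-0.135, 21.204, 12.222])) grasp pt now [484.511  -6.331 161.552] yaw 88.25 w 50.08248312804177 F [ 0.331 -0.427 -1.404]
```

{"name": "play_rows", "arguments": {"targets": [{"gripper": -1, "translation": [-0.9, 12.4, 0], "angular": [0, 0, 0.003]}, {"gripper": -1, "translation": [0, 20, 0], "angular": [0, 0, 0]}, {"gripper": -1, "translation": [0, 20, 0], "angular": [0, 0, 0]}, {"gripper": -1, "translation": [0, 20, 0], "angular": [0, 0, 0]}, {"gripper": -1, "translation": [0, 20, 0], "angular": [0, 0, 0]}, {"gripper": -1, "translation": [0, 20, 0], "angular": [0, 0, 0]}, {"gripper": -1, "translation": [0, 20, 0], "angular": [0, 0, 0]}, {"gripper": -1, "translation": [0, 16, 0], "angular": [0, 0, 0]}, {"gripper": -1, "translation": [0, 0, 0], "angular": [0, 0, 0]}, {"gripper": -1, "translation": [0, 0, 0], "angular": [0, 0, 0]}, {"gripper": -1, "translation": [0, 0, 0], "angular": [0, 0, 0]}]}}

```text
t: 50.48
eef_pos: [632.5, -12.5, 324.6]
ee_rot: [[0.036, 0.999, -0.001], [0.999, -0.036, 0.0], [-0.0, -0.001, -1.0]]
force: [0.2, -0.7, -1.0]
gripper_width: 50.1
grasp_force: 30.0
```

```bash
python3 -c "
from h import *
go(632.9,-12.2,76,88.1,7)"
```

```text
t 50.5 turn [-0.001  0.    -0.003] shift [ 0.354  0.411 85.563] ('per row', array([ 0.051,  0.059, 12.223])) grasp pt now [632.369 -12.539 161.563] yaw 87.95 w 50.073423014716205 F [ 0.163 -0.653 -0.996]
```

{"name": "play_rows", "arguments": {"targets": [{"gripper": -1, "translation": [0, 0, 15], "angular": [0, 0, 0]}, {"gripper": -1, "translation": [0, 0, 18], "angular": [0, 0, 0]}, {"gripper": -1, "translation": [0, 0, 14], "angular": [0, 0, 0]}, {"gripper": -1, "translation": [0, 0, 8], "angular": [0, 0, 0]}, {"gripper": -1, "translation": [0, 0, 4], "angular": [0, 0, 0]}, {"gripper": -1, "translation": [0, 0, 0], "angular": [0, 0, 0]}, {"gripper": -1, "translation": [0, 0, 0], "angular": [0, 0, 0]}]}}

```text
t: 51.35
eef_pos: [633.2, -12.5, 266.2]
ee_rot: [[0.036, 0.999, 0.001], [0.999, -0.036, -0.0], [0.0, 0.001, -1.0]]
force: [-1.2, -0.2, -1.1]
gripper_width: 49.8
grasp_force: 30.0
```

```bash
python3 -c "
from h import *
go(632.9,-12.2,76,88.1,7)"
```

```text
t 51.4 turn [ 0.001 -0.    -0.003] shift [ 0.335 -0.327 27.165] ('per row', array([ 0.048, -0.047,  3.881])) grasp pt now [633.36  -12.55  103.165] yaw 87.94 w 49.770440524634324 F [-1.151 -0.192 -1.079]
```

{"name": "play_rows", "arguments": {"targets": [{"gripper": -1, "translation": [0, 0, 6], "angular": [0, 0, 0]}, {"gripper": -1, "translation": [0, 0, 6], "angular": [0, 0, 0]}, {"gripper": -1, "translation": [0, 0, 6], "angular": [0, 0, 0]}, {"gripper": -1, "translation": [0, 0, 5], "angular": [0, 0, 0]}, {"gripper": -1, "translation": [0, 0, 3], "angular": [0, 0, 0]}, {"gripper": -1, "translation": [0, 0, 1], "angular": [0, 0, 0]}, {"gripper": -1, "translation": [0, 0, 0], "angular": [0, 0, 0]}, {"gripper": -1, "translation": [0, 0, 0], "angular": [0, 0, 0]}]}}

```text
t: 52.35
eef_pos: [633.0, -12.6, 238.8]
ee_rot: [[0.036, 0.999, 0.0], [0.999, -0.036, 0.0], [0.0, 0.0, -1.0]]
force: [-0.3, -0.0, -0.9]
gripper_width: 50.1
grasp_force: 30.0
```

```bash
python3 -c "
from h import *
go(632.9,-12.2,76,88.1,7)"
```

```text
t 52.4 turn [ 0.    -0.    -0.003] shift [ 0.346 -0.15  -0.206] ('per row', array([ 0.049, -0.021, -0.029])) grasp pt now [633.084 -12.548  75.794] yaw 87.93 w 50.090846088093926 F [-0.275 -0.032 -0.924]
```

{"name": "play_rows", "arguments": {"targets": [{"gripper": 1, "translation": [0, 0, 0], "angular": [0, 0, 0]}, {"gripper": 1, "translation": [0, 0, 0], "angular": [0, 0, 0]}, {"gripper": 1, "translation": [0, 0, 0], "angular": [0, 0, 0]}, {"gripper": 1, "translation": [0, 0, -10], "angular": [0, 0, 0]}, {"gripper": 1, "translation": [0, 0, -25], "angular": [0, 0, 0]}, {"gripper": 1, "translation": [0, 0, -35], "angular": [0, 0, 0]}, {"gripper": 1, "translation": [0, 0, -35], "angular": [0, 0, 0]}, {"gripper": 1, "translation": [0.6, -20.1, 0], "angular": [0, 0, 0]}, {"gripper": 1, "translation": [0.6, -20.1, 0], "angular": [0, 0, 0]}, {"gripper": 1, "translation": [0.6, -20.1, 0], "angular": [0, 0, 0]}, {"gripper": 1, "translation": [0.6, -20.1, 0], "angular": [0, 0, 0]}, {"gripper": 1, "translation": [0.6, -20.1, 0], "angular": [0, 0, 0]}, {"gripper": 1, "translation": [0.6, -20.1, 0], "angular": [0, 0, 0]}, {"gripper": 1, "translation": [0.6, -20.1, 0], "angular": [0, 0, 0]}, {"gripper": 1, "translation": [0.6, -20.1, 0], "angular": [0, 0, 0]}, {"gripper": 1, "translation": [0, 0, 0], "angular": [0, 0, 0]}, {"gripper": 1, "translation": [0, 0, 0], "angular": [0, 0, 0]}, {"gripper": 1, "translation": [0, 0, 0], "angular": [0, 0, 0]}, {"gripper": 1, "translation": [0, 0, 0], "angular": [0, 0, 0]}]}}

```text
t: 54.72
eef_pos: [473.0, -2.0, 343.6]
ee_rot: [[0.036, 0.999, 0.0], [0.999, -0.036, 0.0], [0.0, 0.0, -1.0]]
force: [-1.0, 0.7, -0.8]
gripper_width: 87.8
grasp_force: 0.0
```

Run:
```python
from h import *
f=grab("wrist")
import pickle;pickle.dump(f,open("f9.pkl","wb"))
g=proj(f,(481.6,84.4,69));print(g)
go(472,-2,180,88.1)
c,st=dark(f,g);print(c,st)
for th in(120,135,150,165): 
    try: print(th,top(f,c,th=th,r=38))
    except Exception as e: print(th,e)
b=cv2.resize(f["img"],(480,300));
u,v=map(int,c);v=max(v,50);z=cv2.resize(f["img"][v-50:v+50,u-50:u+50],(300,300))
cv2.imwrite("pics/w9.png",np.hstack([b,z])[...,::-1])
```

```text
[326.299 107.019]
t 54.8 turn [ 0.     0.    -0.003] shift [-0.044 -0.837  0.6  ]  grasp pt now [472.842  -1.985 180.6  ] yaw 87.94 w 88.08805089528309 F [ 0.059 -0.513 -0.369]
[323.59  108.431] [  4   7  20  21 327]
120 (array([473.457,  65.614]), 26.845237731933594, array([59.379, 55.804]), array([479.294,  83.381]))
135 (array([472.287,  68.118]), 21.353439331054688, array([58.096, 53.667]), array([479.294,  83.381]))
150 (array([468.376,  75.701]), 31.182289123535156, array([57.139, 27.876]), array([479.294,  83.381]))
165 (array([468.162,  76.421]), 33.0037841796875, array([56.359, 26.19 ]), array([479.294,  83.381]))
```

View pics/w9.png

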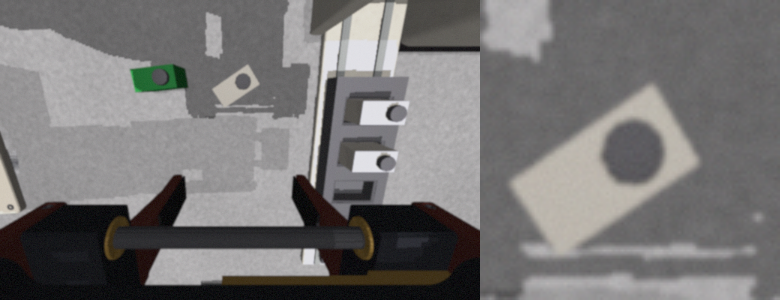

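Cartridge 2 is clear, but its mask merges with a lit strip below it. I'll use the corners in the zoom at (653,84), (699,160), (560,254) and (510,183).

Run:
```python
from h import *
import pickle
f=pickle.load(open("f9.pkl","rb"))
P=[plane(f,(273+(x-480)/3,58+y/3),60)[:2] for x,y in((653,84),(699,160),(560,254),(510,183))]
print(P,np.mean(P,0))
for a,b in((0,3),(1,2),(0,1),(3,2)):
  d=P[a]-P[b];print(np.degrees(np.arctan2(d[1],d[0])),np.linalg.norm(d))
cap=np.array([479.294,83.381])
for y in(32,33.5,35): go(470.6,77.9,51,90+y)
print(cap-10*np.array([np.cos(np.radians(33.5)),np.sin(np.radians(33.5))]))
```

```text
[array([486.077, 101.709]), array([499.054,  80.502]), array([456.87 ,  54.969]), array([443.238,  76.049])] [471.31   78.307]
30.92105301337838 49.936411333963505
31.186057417882477 49.30925361754822
121.4621271316171 24.86251983484683
122.88986755355774 25.10429524627935
t 54.8 turn [ 0.     0.    -0.594] shift [ 68.931  40.434 129.6  ]  grasp pt now [472.842  -1.985 180.6  ] yaw 87.94 w 88.08805089528309 F [ 0.059 -0.513 -0.369]
t 54.8 turn [ 0.     0.    -0.621] shift [ 67.849  42.225 129.6  ]  grasp pt now [472.842  -1.985 180.6  ] yaw 87.94 w 88.08805089528309 F [ 0.059 -0.513 -0.369]
t 54.8 turn [ 0.     0.    -0.647] shift [ 66.72   43.986 129.6  ]  grasp pt now [472.842  -1.985 180.6  ] yaw 87.94 w 88.08805089528309 F [ 0.059 -0.513 -0.369]
[470.955  77.862]
```

```bash
python3 -c "
from h import *
go(471,78.1,51,121.2)"
```

```text
t 54.8 turn [ 0.     0.    -0.581] shift [ 69.452  39.914 129.6  ]  grasp pt now [472.842  -1.985 180.6  ] yaw 87.94 w 88.08805089528309 F [ 0.059 -0.513 -0.369]
```

{"name": "play_rows", "arguments": {"force": 30, "targets": [{"gripper": 1, "translation": [0, 0, 0], "angular": [0, 0, -0.145]}, {"gripper": 1, "translation": [0, 0, 0], "angular": [0, 0, -0.145]}, {"gripper": 1, "translation": [0, 0, 0], "angular": [0, 0, -0.145]}, {"gripper": 1, "translation": [0, 0, 0], "angular": [0, 0, -0.146]}, {"gripper": 1, "translation": [17.4, 10, 8], "angular": [0, 0, 0]}, {"gripper": 1, "translation": [17.4, 10, 8], "angular": [0, 0, 0]}, {"gripper": 1, "translation": [17.4, 10, 8], "angular": [0, 0, 0]}, {"gripper": 1, "translation": [17.3, 9.9, 8], "angular": [0, 0, 0]}, {"gripper": 1, "translation": [0, 0, 22], "angular": [0, 0, 0]}, {"gripper": 1, "translation": [0, 0, 22], "angular": [0, 0, 0]}, {"gripper": 1, "translation": [0, 0, 22], "angular": [0, 0, 0]}, {"gripper": 1, "translation": [0, 0, 17], "angular": [0, 0, 0]}, {"gripper": 1, "translation": [0, 0, 9], "angular": [0, 0, 0]}, {"gripper": 1, "translation": [0, 0, 5], "angular": [0, 0, 0]}, {"gripper": 1, "translation": [0, 0, 0], "angular": [0, 0, 0]}, {"gripper": -1, "translation": [0, 0, 0], "angular": [0, 0, 0]}, {"gripper": -1, "translation": [0, 0, 0], "angular": [0, 0, 0]}, {"gripper": -1, "translation": [0, 0, 0], "angular": [0, 0, 0]}, {"gripper": -1, "translation": [0, 0, 0], "angular": [0, 0, 0]}, {"gripper": -1, "translation": [0, 0, 0], "angular": [0, 0, 0]}]}}

```text
t: 57.28
eef_pos: [470.7, 78.2, 214.8]
ee_rot: [[-0.518, 0.855, 0.001], [0.855, 0.518, 0.0], [-0.0, 0.001, -1.0]]
force: [-0.1, 0.5, 2.2]
gripper_width: 49.8
grasp_force: 30.0
```

```bash
python3 -c "
from h import *
go(471,78.1,51,121.2)"
```

```text
t 57.3 turn [0.001 0.    0.   ] shift [-0.229  0.176  0.832]  grasp pt now [470.82   78.224  51.832] yaw 121.23 w 49.81917334541005 F [-0.098  0.457  2.233]
```

{"name": "play_rows", "arguments": {"targets": [{"gripper": -1, "translation": [0, 0, -10], "angular": [0, 0, 0]}, {"gripper": -1, "translation": [0, 0, -20], "angular": [0, 0, 0]}, {"gripper": -1, "translation": [0, 0, -25], "angular": [0, 0, 0]}, {"gripper": -1, "translation": [0, 0, -25], "angular": [0, 0, 0]}, {"gripper": -1, "translation": [0, 0, -20], "angular": [0, 0, 0]}, {"gripper": -1, "translation": [0, 0, -10], "angular": [0, 0, 0]}, {"gripper": -1, "translation": [0, 0, 0], "angular": [0, 0, 0.145]}, {"gripper": -1, "translation": [0, 0, 0], "angular": [0, 0, 0.145]}, {"gripper": -1, "translation": [0, 0, 0], "angular": [0, 0, 0.145]}, {"gripper": -1, "translation": [0, 0, 0], "angular": [0, 0, 0.143]}, {"gripper": -1, "translation": [0, 0, 0], "angular": [0, 0, 0]}, {"gripper": -1, "translation": [0, 0, 0], "angular": [0, 0, 0]}]}}

```text
t: 58.78
eef_pos: [470.4, 78.1, 324.5]
ee_rot: [[0.03, 1.0, -0.001], [1.0, -0.03, -0.0], [-0.0, -0.001, -1.0]]
force: [-0.2, -0.3, -1.2]
gripper_width: 49.6
grasp_force: 30.0
```

```bash
python3 -c "
from h import *
go(631.0,-68.2,76,88.1,10)"
```

```text
t 58.8 turn [-0.001  0.     0.003] shift [-140.929  165.354   85.537] ('per row', array([-14.093,  16.535,   8.554])) grasp pt now [470.319  78.122 161.537] yaw 88.27 w 49.62996341711604 F [-0.224 -0.308 -1.231]
```

{"name": "play_rows", "arguments": {"targets": [{"gripper": -1, "translation": [-7.9, 9.4, 0], "angular": [0, 0, 0.003]}, {"gripper": -1, "translation": [-14, 16.4, 0], "angular": [0, 0, 0]}, {"gripper": -1, "translation": [-14, 16.4, 0], "angular": [0, 0, 0]}, {"gripper": -1, "translation": [-14, 16.4, 0], "angular": [0, 0, 0]}, {"gripper": -1, "translation": [-14, 16.4, 0], "angular": [0, 0, 0]}, {"gripper": -1, "translation": [-14, 16.4, 0], "angular": [0, 0, 0]}, {"gripper": -1, "translation": [-14, 16.4, 0], "angular": [0, 0, 0]}, {"gripper": -1, "translation": [-14, 16.4, 0], "angular": [0, 0, 0]}, {"gripper": -1, "translation": [-14, 16.4, 0], "angular": [0, 0, 0]}, {"gripper": -1, "translation": [-14, 16.4, 0], "angular": [0, 0, 0]}, {"gripper": -1, "translation": [-7, 8.4, 0], "angular": [0, 0, 0]}, {"gripper": -1, "translation": [0, 0, 0], "angular": [0, 0, 0]}, {"gripper": -1, "translation": [0, 0, 0], "angular": [0, 0, 0]}, {"gripper": -1, "translation": [0, 0, 20], "angular": [0, 0, 0]}, {"gripper": -1, "translation": [0, 0, 20], "angular": [0, 0, 0]}, {"gripper": -1, "translation": [0, 0, 14], "angular": [0, 0, 0]}, {"gripper": -1, "translation": [0, 0, 4], "angular": [0, 0, 0]}, {"gripper": -1, "translation": [0, 0, 0], "angular": [0, 0, 0]}, {"gripper": -1, "translation": [0, 0, 0], "angular": [0, 0, 0]}]}}

```text
t: 61.15
eef_pos: [631.1, -68.6, 267.2]
ee_rot: [[0.036, 0.999, 0.001], [0.999, -0.036, -0.0], [-0.0, 0.001, -1.0]]
force: [-0.7, -0.1, -1.4]
gripper_width: 49.9
grasp_force: 30.0
```

```bash
python3 -c "
from h import *
go(631.0,-68.2,76,88.1)"
```

```text
t 61.1 turn [ 0.001  0.    -0.003] shift [ 0.423 -0.152 28.232]  grasp pt now [631.331 -68.651 104.233] yaw 87.94 w 49.87066276934424 F [-0.744 -0.053 -1.398]
```

{"name": "play_rows", "arguments": {"targets": [{"gripper": -1, "translation": [0.2, 0, 6], "angular": [0, 0, 0]}, {"gripper": -1, "translation": [0, 0, 6], "angular": [0, 0, 0]}, {"gripper": -1, "translation": [0, 0, 6], "angular": [0, 0, 0]}, {"gripper": -1, "translation": [0, 0, 5], "angular": [0, 0, 0]}, {"gripper": -1, "translation": [0, 0, 3.5], "angular": [0, 0, 0]}, {"gripper": -1, "translation": [0, 0, 1.5], "angular": [0, 0, 0]}, {"gripper": -1, "translation": [0, 0, 0], "angular": [0, 0, 0]}, {"gripper": -1, "translation": [0, 0, 0], "angular": [0, 0, 0]}]}}

```text
t: 62.15
eef_pos: [630.8, -68.4, 238.9]
ee_rot: [[0.036, 0.999, 0.0], [0.999, -0.036, -0.0], [-0.0, 0.0, -1.0]]
force: [-0.4, -0.1, 1.8]
gripper_width: 49.5
grasp_force: 30.0
```

```bash
python3 -c "
from h import *
go(631.0,-68.2,76,88.1)"
```

```text
t 62.1 turn [ 0.     0.    -0.003] shift [ 0.183  0.148 -0.142]  grasp pt now [630.872 -68.382  75.858] yaw 87.94 w 49.48896631330564 F [-0.358 -0.149  1.75 ]
```

{"name": "play_rows", "arguments": {"targets": [{"gripper": 1, "translation": [0, 0, 0], "angular": [0, 0, 0]}, {"gripper": 1, "translation": [0, 0, 0], "angular": [0, 0, 0]}, {"gripper": 1, "translation": [0, 0, 0], "angular": [0, 0, 0]}, {"gripper": 1, "translation": [0, 0, -10], "angular": [0, 0, 0]}, {"gripper": 1, "translation": [0, 0, -25], "angular": [0, 0, 0]}, {"gripper": 1, "translation": [0, 0, -35], "angular": [0, 0, 0]}, {"gripper": 1, "translation": [0, 0, -35], "angular": [0, 0, 0]}, {"gripper": 1, "translation": [-1, -15, 0], "angular": [0, 0, 0]}, {"gripper": 1, "translation": [-1, -25, 0], "angular": [0, 0, 0]}, {"gripper": 1, "translation": [-1, -25, 0], "angular": [0, 0, 0]}, {"gripper": 1, "translation": [-1, -25, 0], "angular": [0, 0, 0]}, {"gripper": 1, "translation": [-1, -25, 0], "angular": [0, 0, 0]}, {"gripper": 1, "translation": [-1, -25, 0], "angular": [0, 0, 0]}, {"gripper": 1, "translation": [0, -25, 0], "angular": [0, 0, 0]}]}}

```text
t: 63.9
eef_pos: [463.7, -68.3, 342.9]
ee_rot: [[0.036, 0.999, -0.002], [0.999, -0.036, 0.0], [0.0, -0.002, -1.0]]
force: [0.7, 0.6, -0.0]
gripper_width: 88.0
grasp_force: 0.0
```

{"name": "play_rows", "arguments": {"targets": [{"gripper": 1, "translation": [16, -0.7, 0], "angular": [0, 0, 0]}, {"gripper": 1, "translation": [23, -0.8, 0], "angular": [0, 0, 0]}, {"gripper": 1, "translation": [23, -0.8, 0], "angular": [0, 0, 0]}, {"gripper": 1, "translation": [23, -0.8, 0], "angular": [0, 0, 0]}, {"gripper": 1, "translation": [23, -0.8, 0], "angular": [0, 0, 0]}, {"gripper": 1, "translation": [23, -0.8, 0], "angular": [0, 0, 0]}, {"gripper": 1, "translation": [23, -0.8, 0], "angular": [0, 0, 0]}, {"gripper": 1, "translation": [23, -0.8, 0], "angular": [0, 0, 0]}, {"gripper": 1, "translation": [23, -0.8, 0], "angular": [0, 0, 0]}, {"gripper": 1, "translation": [23, -0.8, 0], "angular": [0, 0, 0]}, {"gripper": 1, "translation": [16, -0.7, 0], "angular": [0, 0, 0]}, {"gripper": 1, "translation": [0, 0, 0], "angular": [0, 0, 0]}, {"gripper": 1, "translation": [0, 0, 0], "angular": [0, 0, 0]}, {"gripper": 1, "translation": [0, 0, 0], "angular": [0, 0, 0]}, {"gripper": 1, "translation": [0, 0, 0], "angular": [0, 0, 0]}]}}

```text
t: 65.78
eef_pos: [465.8, 170.2, 343.7]
ee_rot: [[0.037, 0.999, 0.0], [0.999, -0.037, -0.0], [-0.0, 0.0, -1.0]]
force: [-0.1, 0.4, -0.1]
gripper_width: 87.7
grasp_force: 0.0
```

Run:
```python
from h import *
f=grab("wrist")
import pickle;pickle.dump(f,open("f10.pkl","wb"))
g=proj(f,(494,257,69));print(g)
go(466,170,180,88.1)
c,st=dark(f,g);print(c,st)
for th in(120,135,150,165): 
    try: print(th,top(f,c,th=th,r=38))
    except Exception as e: print(th,e)
b=cv2.resize(f["img"],(480,300));
u,v=map(int,c);v=max(v,50);z=cv2.resize(f["img"][v-50:v+50,u-50:u+50],(300,300));print(u,v)
cv2.imwrite("pics/w10.png",np.hstack([b,z])[...,::-1])
```

```text
[349.453 105.594]
t 65.8 turn [-0.     0.    -0.004] shift [-0.266  0.255  0.707]  grasp pt now [465.753 170.274 180.707] yaw 87.89 w 87.74439144547755 F [-1.296  0.469 -0.007]
[348.061 106.099] [  5   7  21  21 345]
120 (array([486.629, 250.351]), -2.116607666015625, array([53.461, 49.664]), array([492.914, 256.706]))
135 (array([484.189, 253.102]), 21.497102737426758, array([51.403, 27.872]), array([492.914, 256.706]))
150 (array([484.086, 253.217]), 21.51740837097168, array([50.598, 26.808]), array([492.914, 256.706]))
165 (array([484.092, 253.149]), 21.675039291381836, array([49.846, 26.008]), array([492.914, 256.706]))
348 106
```

View pics/w10.png

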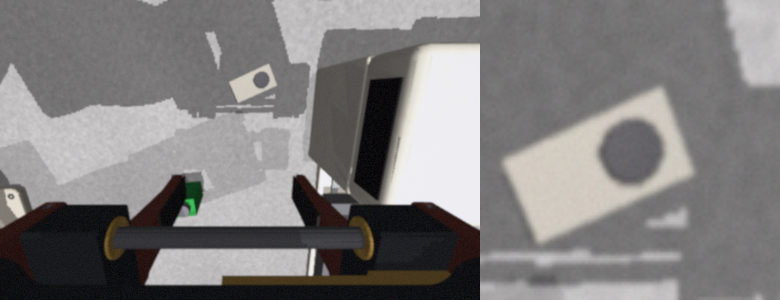

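```bash
python3 -c "
from h import *
go(484.1,253.2,51,201.5)"
```

```text
t 65.8 turn [-0.    -0.    -1.983] shift [-47.462  70.431 129.707]  grasp pt now [465.753 170.274 180.707] yaw 87.89 w 87.74439144547755 F [-1.296  0.469 -0.007]
```

{"name": "play_rows", "arguments": {"targets": [{"gripper": 0.36, "translation": [0, 0, 0], "angular": [0, 0, -0.18]}, {"gripper": 0.36, "translation": [0, 0, 0], "angular": [0, 0, -0.18]}, {"gripper": 0.36, "translation": [0, 0, 0], "angular": [0, 0, -0.18]}, {"gripper": 0.36, "translation": [0, 0, 0], "angular": [0, 0, -0.18]}, {"gripper": 0.36, "translation": [0, 0, 0], "angular": [0, 0, -0.18]}, {"gripper": 0.36, "translation": [0, 0, 0], "angular": [0, 0, -0.18]}, {"gripper": 0.36, "translation": [0, 0, 0], "angular": [0, 0, -0.18]}, {"gripper": 0.36, "translation": [0, 0, 0], "angular": [0, 0, -0.18]}, {"gripper": 0.36, "translation": [0, 0, 0], "angular": [0, 0, -0.18]}, {"gripper": 0.36, "translation": [0, 0, 0], "angular": [0, 0, -0.18]}, {"gripper": 0.36, "translation": [0, 0, 0], "angular": [0, 0, -0.18]}, {"gripper": 0.36, "translation": [0, 0, 0], "angular": [0, 0, 0]}, {"gripper": 0.36, "translation": [0, 0, 0], "angular": [0, 0, 0]}]}}

```text
t: 67.45
eef_pos: [465.7, 170.6, 343.7]
ee_rot: [[-0.933, -0.361, 0.0], [-0.361, 0.933, 0.0], [-0.0, 0.0, -1.0]]
force: [0.3, 0.1, -0.0]
gripper_width: 59.6
grasp_force: 0.0
```

```bash
python3 -c "
from h import *
go(484.1,253.2,51,201.5,5);print(env.state()['joint_positions'])"
```

```text
t 67.5 turn [ 0.     0.    -0.006] shift [-47.36   70.107 129.714] ('per row', array([-9.472, 14.021, 25.943])) grasp pt now [465.737 170.623 180.714] yaw -158.83 w 59.628008248017096 F [ 0.3    0.118 -0.014]
[ 0.327  0.323  1.958  0.     0.86  -1.613]
```

{"name": "play_rows", "arguments": {"force": 30, "targets": [{"gripper": 0.36, "translation": [-9.4, 14, 0], "angular": [0, 0, -0.006]}, {"gripper": 0.36, "translation": [-9.5, 14, 0], "angular": [0, 0, 0]}, {"gripper": 0.36, "translation": [-9.5, 14, 10], "angular": [0, 0, 0]}, {"gripper": 0.36, "translation": [-9.5, 14, 12], "angular": [0, 0, 0]}, {"gripper": 0.36, "translation": [-9.5, 14, 12], "angular": [0, 0, 0]}, {"gripper": 0.36, "translation": [0, 0, 20], "angular": [0, 0, 0]}, {"gripper": 0.36, "translation": [0, 0, 22], "angular": [0, 0, 0]}, {"gripper": 0.36, "translation": [0, 0, 22], "angular": [0, 0, 0]}, {"gripper": 0.36, "translation": [0, 0, 17], "angular": [0, 0, 0]}, {"gripper": 0.36, "translation": [0, 0, 9], "angular": [0, 0, 0]}, {"gripper": 0.36, "translation": [0, 0, 5], "angular": [0, 0, 0]}, {"gripper": 0.36, "translation": [0, 0, 0], "angular": [0, 0, 0]}, {"gripper": 0.36, "translation": [0, 0, 0], "angular": [0, 0, 0]}, {"gripper": -1, "translation": [0, 0, 0], "angular": [0, 0, 0]}, {"gripper": -1, "translation": [0, 0, 0], "angular": [0, 0, 0]}, {"gripper": -1, "translation": [0, 0, 0], "angular": [0, 0, 0]}, {"gripper": -1, "translation": [0, 0, 0], "angular": [0, 0, 0]}, {"gripper": -1, "translation": [0, 0, 0], "angular": [0, 0, 0]}]}}

```text
t: 69.7
eef_pos: [484.0, 253.3, 214.7]
ee_rot: [[-0.929, -0.37, 0.0], [-0.37, 0.929, 0.0], [-0.0, 0.0, -1.0]]
force: [-0.5, 0.3, 0.9]
gripper_width: 25.8
grasp_force: 30.0
```

```bash
python3 -c "
from h import *
go(484.1,253.2,51,201.5)"
```

```text
t 69.7 turn [0.    0.    0.004] shift [-0.11  -0.105  0.722]  grasp pt now [483.966 253.26   51.722] yaw -158.28 w 25.76674967394493 F [-0.477  0.338  0.917]
```

{"name": "play_rows", "arguments": {"targets": [{"gripper": -1, "translation": [0, 0, -10], "angular": [0, 0, 0]}, {"gripper": -1, "translation": [0, 0, -20], "angular": [0, 0, 0]}, {"gripper": -1, "translation": [0, 0, -25], "angular": [0, 0, 0]}, {"gripper": -1, "translation": [0, 0, -25], "angular": [0, 0, 0]}, {"gripper": -1, "translation": [0, 0, -25], "angular": [0, 0, 0]}, {"gripper": -1, "translation": [0, 0, -20], "angular": [0, 0, 0]}, {"gripper": -1, "translation": [0, 0, -5], "angular": [0, 0, 0]}, {"gripper": -1, "translation": [0, 0, 0], "angular": [0, 0, 0.137]}, {"gripper": -1, "translation": [0, 0, 0], "angular": [0, 0, 0.137]}, {"gripper": -1, "translation": [0, 0, 0], "angular": [0, 0, 0.138]}, {"gripper": -1, "translation": [0, 0, 0], "angular": [0, 0, 0]}]}}

```text
t: 71.08
eef_pos: [483.6, 253.1, 344.1]
ee_rot: [[-1.0, 0.032, -0.001], [0.032, 1.0, -0.001], [0.001, -0.001, -1.0]]
force: [-0.0, -0.6, -1.6]
gripper_width: 25.8
grasp_force: 30.0
```

```bash
python3 -c "
from h import *
go(629.1,-124.3,76,178.1,16)"
```

```text
t 71.1 turn [-0.001 -0.001  0.002] shift [-157.886 -372.41   105.118] ('per row', array([ -9.868, -23.276,   6.57 ])) grasp pt now [483.481 253.058 181.118] yaw 178.19 w 25.78829348594105 F [-0.002 -0.582 -1.588]
```

{"name": "play_rows", "arguments": {"targets": [{"gripper": -1, "translation": [-6, -12.4, 0], "angular": [0, 0, 0.002]}, {"gripper": -1, "translation": [-10, -24, 0], "angular": [0, 0, 0]}, {"gripper": -1, "translation": [-10, -24, 0], "angular": [0, 0, 0]}, {"gripper": -1, "translation": [-10, -24, 0], "angular": [0, 0, 0]}, {"gripper": -1, "translation": [-10, -24, 0], "angular": [0, 0, 0]}, {"gripper": -1, "translation": [-10, -24, 0], "angular": [0, 0, 0]}, {"gripper": -1, "translation": [-10, -24, 0], "angular": [0, 0, 0]}, {"gripper": -1, "translation": [-10, -24, 0], "angular": [0, 0, 0]}, {"gripper": -1, "translation": [-10, -24, 0], "angular": [0, 0, 0]}, {"gripper": -1, "translation": [-10, -24, 0], "angular": [0, 0, 0]}, {"gripper": -1, "translation": [-10, -24, 0], "angular": [0, 0, 0]}, {"gripper": -1, "translation": [-10, -24, 0], "angular": [0, 0, 0]}, {"gripper": -1, "translation": [-10, -24, 0], "angular": [0, 0, 0]}, {"gripper": -1, "translation": [-10, -24, 0], "angular": [0, 0, 0]}, {"gripper": -1, "translation": [-10, -24, 0], "angular": [0, 0, 0]}, {"gripper": -1, "translation": [-11.9, -24, 0], "angular": [0, 0, 0]}, {"gripper": -1, "translation": [0, 0, 10], "angular": [0, 0, 0]}, {"gripper": -1, "translation": [0, 0, 20], "angular": [0, 0, 0]}, {"gripper": -1, "translation": [0, 0, 0], "angular": [0, 0, 0]}, {"gripper": -1, "translation": [0, 0, 0], "angular": [0, 0, 0]}]}}

```text
t: 73.58
eef_pos: [628.7, -123.7, 314.2]
ee_rot: [[-0.999, 0.034, -0.001], [0.034, 0.999, 0.0], [0.001, 0.0, -1.0]]
force: [-0.0, 0.2, -1.9]
gripper_width: 25.8
grasp_force: 30.0
```

Run:
```python
from h import *
go(629.1,-124.3,76,178.1)
f=grab("wrist");A=grab("scene");B=grab("side")
c=np.zeros((600,800,3),np.uint8)
c[:300,:400]=cv2.resize(A["img"][160:310,230:430],(400,300))
c[:300,400:]=cv2.resize(B["img"][150:300,280:480],(400,300))
c[300:,:480]=cv2.resize(f["img"],(480,300))
cv2.imwrite("pics/v11.png",c[...,::-1])
```

```text
t 73.6 turn [ 0.    -0.001 -0.001] shift [-0.446 -0.59  75.217]  grasp pt now [ 628.506 -123.649  151.217] yaw 178.06 w 25.790583203705175 F [-0.017  0.229 -1.884]
```

View pics/v11.png

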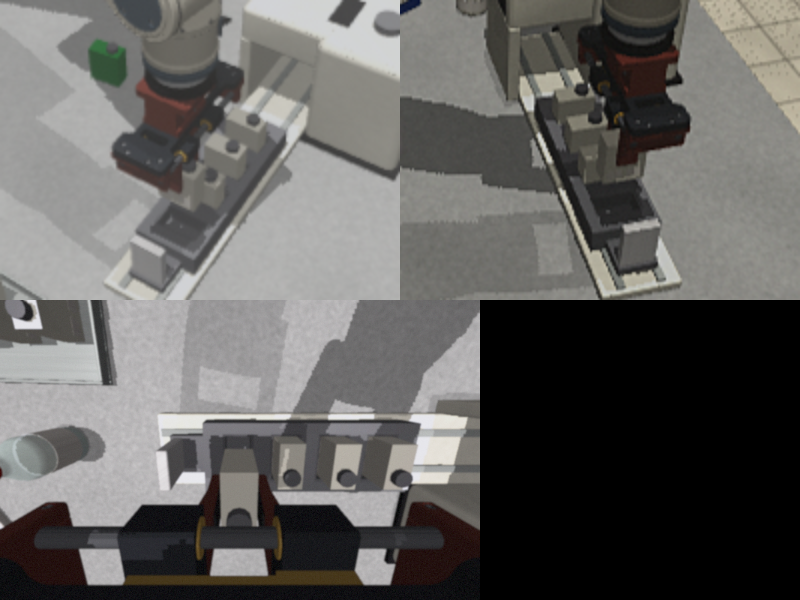

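All three loaded cartridges sit down in slots 2 to 4, and the last is aligned over slot 1. Descending now.

{"name": "play_rows", "arguments": {"targets": [{"gripper": -1, "translation": [-0.5, -0.4, 15], "angular": [0, 0, 0]}, {"gripper": -1, "translation": [0, 0, 15], "angular": [0, 0, 0]}, {"gripper": -1, "translation": [0, 0, 12], "angular": [0, 0, 0]}, {"gripper": -1, "translation": [0, 0, 6], "angular": [0, 0, 0]}, {"gripper": -1, "translation": [0, 0, 5], "angular": [0, 0, 0]}, {"gripper": -1, "translation": [0, 0, 5], "angular": [0, 0, 0]}, {"gripper": -1, "translation": [0, 0, 5], "angular": [0, 0, 0]}, {"gripper": -1, "translation": [0, 0, 5], "angular": [0, 0, 0]}, {"gripper": -1, "translation": [0, 0, 4], "angular": [0, 0, 0]}, {"gripper": -1, "translation": [0, 0, 3], "angular": [0, 0, 0]}, {"gripper": -1, "translation": [0, 0, 0], "angular": [0, 0, 0]}, {"gripper": -1, "translation": [0, 0, 0], "angular": [0, 0, 0]}]}}

```text
t: 75.22
eef_pos: [629.4, -124.8, 239.8]
ee_rot: [[-0.999, 0.035, 0.0], [0.035, 0.999, -0.0], [-0.0, -0.0, -1.0]]
force: [0.6, -0.9, -0.8]
gripper_width: 25.6
grasp_force: 30.0
```

```bash
python3 -c "
from h import *
go(629.1,-124.3,76,178.1)"
```

```text
t 75.2 turn [-0.     0.    -0.002] shift [0.272 0.5   0.804]  grasp pt now [ 629.391 -124.813   76.804] yaw 178.01 w 25.638930199275702 F [ 0.558 -0.918 -0.778]
```

{"name": "play_rows", "arguments": {"targets": [{"gripper": -1, "translation": [0, 0, 1], "angular": [0, 0, 0]}, {"gripper": 0, "translation": [0, 0, 0], "angular": [0, 0, 0]}, {"gripper": 0, "translation": [0, 0, 0], "angular": [0, 0, 0]}, {"gripper": 0, "translation": [0, 0, 0], "angular": [0, 0, 0]}, {"gripper": 0, "translation": [0, 0, -10], "angular": [0, 0, 0]}, {"gripper": 0, "translation": [0, 0, -20], "angular": [0, 0, 0]}, {"gripper": 0, "translation": [0, 0, -25], "angular": [0, 0, 0]}, {"gripper": 0, "translation": [0, 0, -25], "angular": [0, 0, 0]}, {"gripper": 0, "translation": [0, -16, 0], "angular": [0, 0, 0]}, {"gripper": 0, "translation": [0, -20, 0], "angular": [0, 0, 0]}, {"gripper": 0, "translation": [0, -20, 0], "angular": [0, 0, 0]}, {"gripper": 0, "translation": [0, -20, 0], "angular": [0, 0, 0]}, {"gripper": 0, "translation": [0, 0, 0], "angular": [0, 0, 0]}, {"gripper": 0, "translation": [0, 0, 0], "angular": [0, 0, 0]}, {"gripper": 0, "translation": [0, 0, 0], "angular": [0, 0, 0]}]}}

```text
t: 77.1
eef_pos: [626.7, -200.2, 318.5]
ee_rot: [[-0.999, 0.034, -0.0], [0.034, 0.999, 0.0], [0.0, 0.0, -1.0]]
force: [-0.7, 0.2, 0.3]
gripper_width: 43.7
grasp_force: 0.0
```

Run:
```python
from h import *
go(626.6,-200.7,79,178.1)
A=grab("scene");B=grab("side");f=grab("wrist")
c=np.zeros((600,800,3),np.uint8)
c[:300,:400]=cv2.resize(A["img"][160:310,230:430],(400,300))
c[:300,400:]=cv2.resize(B["img"][150:300,280:480],(400,300))
c[300:,:480]=cv2.resize(f["img"],(480,300))
cv2.imwrite("pics/v12.png",c[...,::-1])
```

```text
t 77.1 turn [ 0.    -0.    -0.001] shift [ 0.052 -0.513 76.528]  grasp pt now [ 626.622 -200.144  155.528] yaw 178.04 w 43.67403440310558 F [-0.653  0.239  0.348]
```

View pics/v12.png

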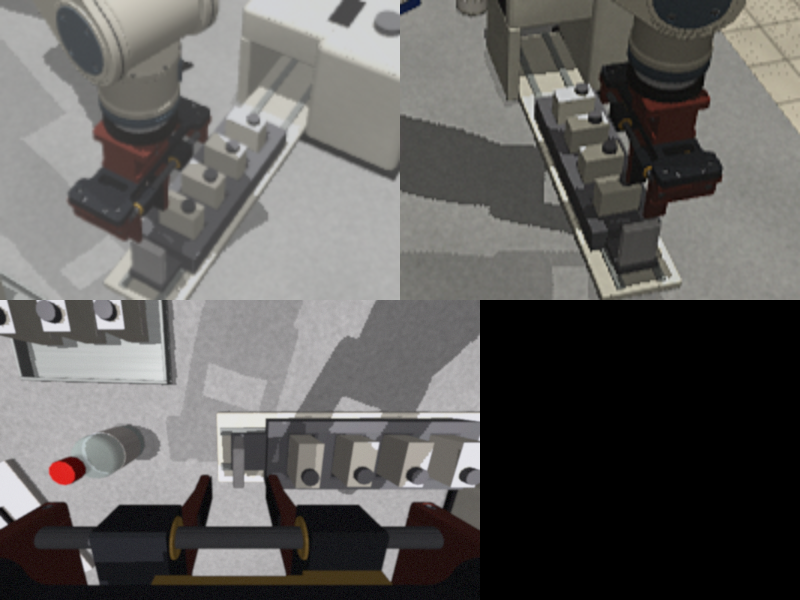

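All four are seated. Grip the tab next, then slide the carriage home.

{"name": "play_rows", "arguments": {"force": 30, "targets": [{"gripper": 0, "translation": [0, -0.5, 15], "angular": [0, 0, 0]}, {"gripper": 0, "translation": [0, 0, 18], "angular": [0, 0, 0]}, {"gripper": 0, "translation": [0, 0, 18], "angular": [0, 0, 0]}, {"gripper": 0, "translation": [0, 0, 14], "angular": [0, 0, 0]}, {"gripper": 0, "translation": [0, 0, 11], "angular": [0, 0, 0]}, {"gripper": 0, "translation": [0, 0, 0], "angular": [0, 0, 0]}, {"gripper": -1, "translation": [0, 0, 0], "angular": [0, 0, 0]}, {"gripper": -1, "translation": [0, 0, 0], "angular": [0, 0, 0]}, {"gripper": -1, "translation": [0, 0, 0], "angular": [0, 0, 0]}, {"gripper": -1, "translation": [0, 0, 0], "angular": [0, 0, 0]}, {"gripper": -1, "translation": [0, 0, 0], "angular": [0, 0, 0]}, {"gripper": -1, "translation": [0, 0, 0], "angular": [0, 0, 0]}, {"gripper": -1, "translation": [0, 0, 0], "angular": [0, 0, 0]}]}}

```text
t: 78.88
eef_pos: [626.8, -200.7, 243.2]
ee_rot: [[-0.999, 0.035, 0.0], [0.035, 0.999, 0.001], [-0.0, 0.001, -1.0]]
force: [-0.3, 5.5, 3.7]
gripper_width: 12.0
grasp_force: 30.0
```

{"name": "play_rows", "arguments": {"targets": [{"gripper": -1, "translation": [0, 3, 0], "angular": [0, 0, 0]}, {"gripper": -1, "translation": [0, 6, 0], "angular": [0, 0, 0]}, {"gripper": -1, "translation": [0, 8, 0], "angular": [0, 0, 0]}, {"gripper": -1, "translation": [0, 9, 0], "angular": [0, 0, 0]}, {"gripper": -1, "translation": [0, 9, 0], "angular": [0, 0, 0]}, {"gripper": -1, "translation": [0, 9, 0], "angular": [0, 0, 0]}, {"gripper": -1, "translation": [0, 9, 0], "angular": [0, 0, 0]}, {"gripper": -1, "translation": [0, 9, 0], "angular": [0, 0, 0]}, {"gripper": -1, "translation": [0, 9, 0], "angular": [0, 0, 0]}, {"gripper": -1, "translation": [0, 9, 0], "angular": [0, 0, 0]}, {"gripper": -1, "translation": [0, 9, 0], "angular": [0, 0, 0]}, {"gripper": -1, "translation": [0, 9, 0], "angular": [0, 0, 0]}, {"gripper": -1, "translation": [0, 9, 0], "angular": [0, 0, 0]}, {"gripper": -1, "translation": [0, 9, 0], "angular": [0, 0, 0]}, {"gripper": -1, "translation": [0, 9, 0], "angular": [0, 0, 0]}, {"gripper": -1, "translation": [0, 9, 0], "angular": [0, 0, 0]}, {"gripper": -1, "translation": [0, 9, 0], "angular": [0, 0, 0]}, {"gripper": -1, "translation": [0, 7, 0], "angular": [0, 0, 0]}, {"gripper": -1, "translation": [0, 5, 0], "angular": [0, 0, 0]}, {"gripper": -1, "translation": [0, 3, 0], "angular": [0, 0, 0]}]}}

```text
t: 81.38
eef_pos: [632.2, -42.9, 243.1]
ee_rot: [[-0.999, 0.034, 0.001], [0.034, 0.999, -0.0], [-0.001, -0.0, -1.0]]
force: [-1.7, -2.1, 5.9]
gripper_width: 12.1
grasp_force: 30.0
```

{"name": "play_rows", "arguments": {"targets": [{"gripper": -1, "translation": [0, 2, 0], "angular": [0, 0, 0]}, {"gripper": -1, "translation": [0, 0, 0], "angular": [0, 0, 0]}, {"gripper": -1, "translation": [0, 0, 0], "angular": [0, 0, 0]}, {"gripper": -1, "translation": [0, 0, 0], "angular": [0, 0, 0]}]}}

```text
t: 81.88
eef_pos: [632.3, -40.9, 243.1]
ee_rot: [[-0.999, 0.035, 0.001], [0.035, 0.999, 0.0], [-0.001, 0.0, -1.0]]
force: [-1.3, -0.3, 5.6]
gripper_width: 12.0
grasp_force: 30.0
```

{"name": "play_rows", "arguments": {"targets": [{"gripper": -1, "translation": [0, 1.5, 0], "angular": [0, 0, 0]}, {"gripper": -1, "translation": [0, 1.5, 0], "angular": [0, 0, 0]}, {"gripper": -1, "translation": [0, 0, 0], "angular": [0, 0, 0]}, {"gripper": -1, "translation": [0, 0, 0], "angular": [0, 0, 0]}, {"gripper": -1, "translation": [0, 0, 0], "angular": [0, 0, 0]}]}}

```text
t: 82.5
eef_pos: [632.3, -40.1, 243.1]
ee_rot: [[-0.999, 0.035, 0.001], [0.035, 0.999, -0.003], [-0.001, -0.003, -1.0]]
force: [-1.1, -14.0, 6.3]
gripper_width: 12.2
grasp_force: 30.0
```

The stop force is up to 14 N, so the carriage is home. Release, lift and check.

{"name": "play_rows", "arguments": {"targets": [{"gripper": -1, "translation": [0, -1, 0], "angular": [0, 0, 0]}, {"gripper": 0, "translation": [0, 0, 0], "angular": [0, 0, 0]}, {"gripper": 0, "translation": [0, 0, 0], "angular": [0, 0, 0]}, {"gripper": 0, "translation": [0, 0, 0], "angular": [0, 0, 0]}, {"gripper": 0, "translation": [0, 0, -10], "angular": [0, 0, 0]}, {"gripper": 0, "translation": [0, 0, -25], "angular": [0, 0, 0]}, {"gripper": 0, "translation": [0, 0, -30], "angular": [0, 0, 0]}, {"gripper": 0, "translation": [0, 0, -30], "angular": [0, 0, 0]}, {"gripper": 0, "translation": [0, 0, -30], "angular": [0, 0, 0]}, {"gripper": 0, "translation": [25, -15, 0], "angular": [0, 0, 0]}, {"gripper": 0, "translation": [25, -15, 0], "angular": [0, 0, 0]}, {"gripper": 0, "translation": [25, -15, 0], "angular": [0, 0, 0]}, {"gripper": 0, "translation": [25, -15, 0], "angular": [0, 0, 0]}, {"gripper": 0, "translation": [0, 0, 0], "angular": [0, 0, 0]}, {"gripper": 0, "translation": [0, 0, 0], "angular": [0, 0, 0]}]}}

```text
t: 84.38
eef_pos: [531.0, -95.7, 368.4]
ee_rot: [[-0.999, 0.035, 0.002], [0.035, 0.999, -0.0], [-0.002, -0.0, -1.0]]
force: [0.2, -0.0, -0.6]
gripper_width: 44.3
grasp_force: 0.0
```

Run:
```python
from h import *
A=grab("scene");B=grab("side")
c=np.zeros((600,800,3),np.uint8)
c[:300,:400]=cv2.resize(A["img"][150:300,260:460],(400,300))
c[:300,400:]=cv2.resize(B["img"][120:270,280:480],(400,300))
c[300:,:400]=cv2.resize(A["img"][260:400,140:327],(400,300))
c[300:,400:]=cv2.resize(B["img"][260:400,280:467],(400,300))
cv2.imwrite("pics/v13.png",c[...,::-1])
print(env.state()["t"])
```

```text
84.475
```

View pics/v13.png

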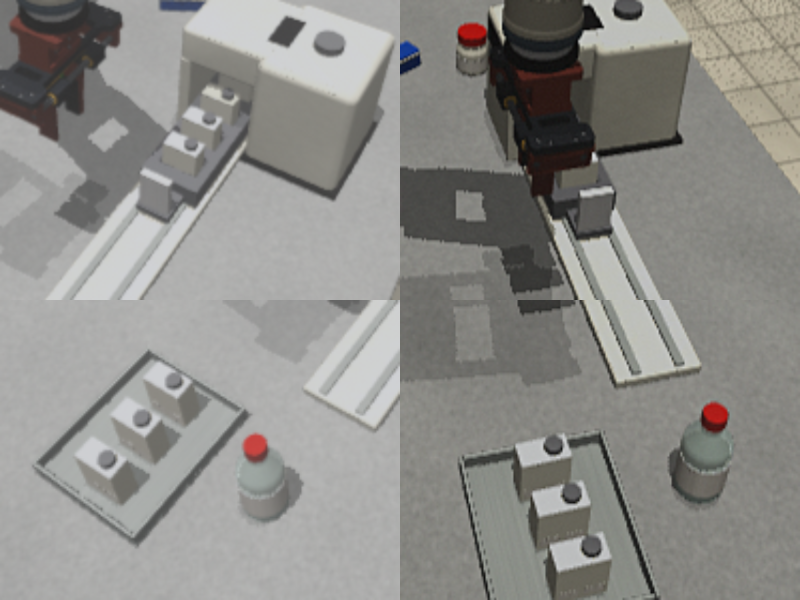

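The carriage is home, with the loaded cartridges upright, three spent ones standing in the tray and the robot clear of everything. Handing in.

```bash
python3 -c "
from plant import env
print(env.sign_off())"
```

```text
the job is handed in; nothing more can be done
None
```

The job is handed in, with no verdict returned: the three spent cartridges stand upright in the tray, the four fresh ones are in slots 1 to 4, and the carriage was slid home until it met its stop, finishing at about 84 of the 210 s.

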